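Sort a handful of machine parts

TASK

Sort the five loose machine parts on the worktop: both hexagon nuts into the round steel dish, the bolt into the dark plastic parts bin, and the ball bearing and the slotted metal block into the low rubber-lined rectangular tray, each lying flat on the rubber, slot of the block upwards as it is now. Set the bearing and the block down gently rather than dropping them, and leave everything else on the worktop, such as the hex key and the rolls of tape, where it lies.

Things in the scene. Friction and masses are not known exactly. Their poses are not given: they have to be found in the camera images.
- nut_a: Plain steel hexagon nut lying flat, 19 mm across flats (along its x axis, and every 60 degrees from it), 22 mm across corners, 11 mm high, 17 g. Origin: centre of its underside; z up. The two nuts are alike.
- nut_b: The other steel hexagon nut, same size and axes as nut_a.
- bolt: Steel hexagon bolt standing upright on its head: head 17 mm across flats, 7 mm high; shank 10 mm in diameter above it, whole height 57 mm, 45 g. Origin: centre of the head's face on the worktop; z runs up the shank. Grip the shank.
- bearing: Steel ball bearing lying flat, outer ring 47 mm in diameter, 14 mm high, 130 g. Origin: centre of its underside; z up. Grip across the outer ring.
- block: Milled bare-metal block, 40 mm (its x) by 60 mm (its y), 28 mm high, with a stepped slot along y in its top, 160 g. Origin: centre of its underside; z up. Grip across the 40 mm (along its x), low down on the solid 16 mm or on both sides as a whole.
- dish: Round shallow steel dish, 106 mm in diameter at the rim, 24 mm high, flat floor 4 mm above the worktop and about 55 mm across, from which its inside slopes up to the rim (parts slide back down to the floor); a few tiny screws lie in it, thin, fixed to the floor and of no concern. Origin: centre of its underside. Fixed; it does not attract anything.
- bin: Dark grey plastic parts bin, empty, open at the top: 105 mm (its x) by 119 mm (its y) outside, about 82 by 104 mm inside, floor 2 mm above the worktop. The walls are 62 mm high, but the one on its -x side only 35 mm. Origin: centre of its underside. Fixed.
- tray: Low rectangular aluminium tray with a black rubber liner, 125 mm (its x) by 200 mm (its y) outside, 119 by 194 mm inside, rim 18 mm above the worktop, rubber floor 5 mm above the worktop. Origin: centre of its underside; z up. Fixed. Takes the bearing and the block side by side along y.
- hex_key: Black L-shaped hex key lying flat, 38 by 114 by 8 mm; origin at the middle of its outline, underside. Bystander: leave it alone.
- tape: Roll of black tape lying flat among the work (another, fixed, stands far back against the wall), 62 mm in diameter, 19 mm high; origin at the centre of its underside. Bystander: leave it alone.
Mind the look-alikes: they are no part of the job. What is shaped like the tray but blue is not meant.

How it is judged:
At the end, for the whole second after the job is handed in: Nuts in the dish (within 42 mm of its centre, under 30 mm above its underside); bolt inside the bin, standing or lying; bearing and block flat (0.12 rad), upright, on the tray floor inside the rim (at most 10 mm above the tray's underside); all released and at rest (horizontal distance between each of nut_a, nut_b and dish below 0.042 m and z of nut_a in the frame of dish between 0 and 0.03 m and z of nut_b in the frame of dish between 0 and 0.03 m and x of bolt in the frame of bin between -0.044 and 0.042 m and y of bolt in the frame of bin between -0.054 and 0.054 m and z of bolt in the frame of bin between -0.001 and 0.06 m and x of bearing in the frame of tray between -0.055 and 0.055 m and y of bearing in the frame of tray between -0.092 and 0.092 m and z of bearing in the frame of tray between 0 and 0.01 m and angle between each of bearing, block's own z axis and vertical below 0.12 rad and x of block in the frame of tray between -0.055 and 0.055 m and y of block in the frame of tray between -0.092 and 0.092 m and z of block in the frame of tray between 0 and 0.01 m and linear speed of each of nut_a, nut_b, bolt, bearing, block below 0.02 m/s); the robot touches nothing.
It fails at once if the hex key is moved by more than 25 mm (distance of hex_key from where it was at the start of the episode above 0.025 m).
It fails at once if the roll of tape is moved by more than 25 mm (distance of tape from where it was at the start of the episode above 0.025 m).
It fails at once if the bearing is dropped (out of the fingers and faster than 0.8 m/s: a fall of more than about 3 cm) (linear speed of bearing above 0.8 m/s and contact force between the fingers and bearing below 0.1 N).
It fails at once if the block is dropped (out of the fingers and faster than 0.8 m/s: a fall of more than about 3 cm) (linear speed of block above 0.8 m/s and contact force between the fingers and block below 0.1 N).
It also fails if it takes over 125 s, if anything falls off the work surface, if the arm or the gripper's body presses on something with over 40 N, if the wrist force passes 120 N, or if a joint passes its speed limit or range.

ROBOT

A 6-joint arm with a two-finger parallel gripper is mounted at the origin on a cart in front of the work surface, level with it; the furniture and walls round the work are solid. World frame = base frame: x ahead of the robot, y to its left, z up, the work surface at z = 0. Lengths are in m, angles in rad, forces in N, time in s.
With the tool pointing down it reaches from about 0.325 to 0.875 m from the base axis. Payload 4.4 kg.
Tool frame: the origin (TCP) lies on the centre line of the jaws, within the pads' length; the fingertips stand 19 mm ahead of it and the grasp point (between the pads) is the TCP; z points along the fingers, y is the line along which they close (so a half turn about z gives the same grasp; the last joint's range is limited). The gripper opens to 85 mm and grips with 20 to 120 N. Pads are 22 mm wide; open, the fingers measure 114 mm over their backs; the gripper's body (76 mm by 85 mm) begins 54 mm behind the grasp point. The pads swing forward as they close: fully open they stand 13 mm farther back than shut.
Start: joints at [1.115, 0.207, 1.542, -0, 1.393, -0.15], TCP at [0.173, 0.548, 0.221] pointing down, gripper open.
Joint ranges: [-2.73, 2.73], [-0.86, 2.22], [0.23, 2.46], [-1.11, 4.25], [0.08, 2.63], [-2.82, 2.82]. Speed limits (rad/s): [2.79, 2.79, 3.14, 3.14, 3.14, 3.14].

INTERFACE

Orientations are given as a rotation vector (axis times angle).
In Python, from plant import readout, get_image, get_calibration, order, spot_in, masks_of, mark_of gives the robot as it stands.
- The arm moves only by the tool carry_out, never from a script. Its argument "deltas" is a list of rows, each an object of numbers: "dx", "dy", "dz": the shift along the world's x, y, z in m; "ax", "ay", "az": the turn, a rotation vector about the world's x, y, z in degrees. A call has 1 to 10 rows; each row shifts and turns the commanded pose from where the row before left it; what a row does not reach is not made up. A row lasts 1/12 s, in which the tool goes at most 41.7 mm and 7.16 degrees, less where a joint would pass 70% of its speed; a pose out of reach is approached as far as the arm can. A call is refused whole if a number of a shift passes 0.0417 or a number of a turn 7.16, either way. A call with a gripper value outside its range is refused whole. "grip" is the closure, from -1 (fully open) to 1 (shut), so that 0 is half open, set as the call begins (left out, the last holds). The fingers move at their own pace and stop on an object; the grip force is fixed at half the most. Time passes only in rows, so rows that do not move let the fingers close. It gives the time, the measured TCP pose, the force, the opening and the grip force at its end, in the units of the state.
- readout.read_state(): the state, without advancing time (a new reading comes with each control period).
- get_image(name): name is "scene" or "top"; returns (picture, depth): 420x560x3 uint8, red, green, blue; 420x560 float32, m along the optical axis (not along the pixel's ray), 0 where there is no reading.
- get_calibration(name): a dict with "vfov" (degrees; the focal length in pixels is half the picture's height over the tangent of half this angle, whatever the lens; pixels are square), "cx", "cy" (the principal point, pixels), "k1" (the pictures are not rectified: a ray, as slopes to the right and down, at radius r is drawn at 1 + k1 r^2 times it, then the intrinsics apply), "position" and "orientation" of the camera in the world. Camera axes: x right, y up, looking along -z (the intrinsics and any distortion apply to the point x, -y, -z); pixel columns grow to the right and rows downward; lengths in m; the calibration is good to about 2 mm. A picture is of the moment at which its call begins. get_calibration takes no time and is no camera call.
- order.job_done(): hands the job in; it is judged then, once.
Trained networks look in the newest picture that a camera, given by its name, has taken for a name from the list of things; names that differ only in an ending like _2 or _b are one class to them, and where a whole thing is asked for, a point or a joint stands for the part that bears it (a point fixed in the world has none). Each returns a list of dicts, best first, with "confidence" (0 to 1); they miss things now and then, are a little off and sometimes report something else, mostly with a low value. They report only what shows in the picture. A call takes as long as a camera call. They do not tell look-alikes from the thing itself.
- spot_in(camera, name): "uv" ([column, row] in pixels, amid what is visible of it).
- masks_of(camera, name): "pixels" (420x560 bool, what is visible of it) and "uv" ([column, row] in pixels, amid what is visible of it).
- mark_of(camera, name): "uv" ([column, row] in pixels: a listed point, or the origin of a listed thing).
The state is a dict: "t": time; "q": joint angles; "qvel": joint speeds; "tau": joint torques, N m; "tcp_pos": TCP position; "tcp_rot": TCP orientation; "contact_force": force on the tool from outside, world axes, zero at the start; "torque": the same for the moment, N m; "gripper_width": finger opening in m; "gripper_force": force on a finger pad.
Only numpy, scipy, OpenCV 4.12 (cv2) and the standard library are available. Lean on these libraries where they do the work, as an engineer would, in place of code of your own. Each camera call takes 0.05 s, during which the arm holds its last target. There are 200 camera calls.

## Working session

There is one attempt and no reset: what is moved stays moved. The work goes in short steps, Python scripts to look and compute and a tool call to move; the robot and the scene stay as the last step left them, time stands still between calls to the robot, and variables do not carry over. Pictures are saved under pics/ and viewed, at most 14 in all, crops included, and the job is handed in when it is done.

Besides the shell and the picture viewer there is one more tool, called after "Emit:" by a JSON object that holds its "fn" and its "kwargs". carry_out: Moves the arm, as the interface text tells. Its arguments: {"type":"object","properties":{"deltas":{"type":"array","items":{"type":"object","properties":{"dx":{"type":"number"},"dy":{"type":"number"},"dz":{"type":"number"},"ax":{"type":"number"},"ay":{"type":"number"},"az":{"type":"number"}}}},"grip":{"type":"number"}},"required":["deltas"]}

```bash
mkdir -p pics
cat > h.py <<'E'
import numpy as np, cv2
from plant import readout, get_image, get_calibration, order, spot_in, masks_of, mark_of
from scipy.spatial.transform import Rotation as R
def cam(n):
    c=get_calibration(n); f=210/np.tan(np.radians(c["vfov"])/2)
    o=np.array(c["orientation"],float)
    M=o if o.shape==(3,3) else (R.from_rotvec(o).as_matrix() if o.size==3 else R.from_quat(o).as_matrix())
    return c,f,M,np.array(c["position"])
def rays(n,uv):
    c,f,M,p=cam(n); uv=np.atleast_2d(np.array(uv,float))
    d=(uv-[c["cx"],c["cy"]])/f; s=d.copy()
    for _ in range(20): s=d/(1+c["k1"]*(s**2).sum(1,keepdims=True))
    return p, np.c_[s[:,0],-s[:,1],-np.ones(len(s))]@M.T
def at_z(n,uv,z):
    p,d=rays(n,uv); return p+d*((z-p[2])/d[:,2])[:,None]
def at_depth(n,uv,dep):
    p,d=rays(n,uv); return p+d*np.atleast_1d(dep)[:,None]
def save(n,img,box=None,scale=1):
    if box: img=img[box[1]:box[3],box[0]:box[2]]
    cv2.imwrite("pics/"+n,cv2.resize(img[:,:,::-1],None,fx=scale,fy=scale,interpolation=cv2.INTER_CUBIC))
E
python3 - <<'E'
from h import *
for n in("scene","top"):
    im,d=get_image(n); save(n+"0.png",im,scale=1.4); print(get_calibration(n))
    for o in "nut_a bolt bearing block dish bin tray hex_key tape".split():
        for m in masks_of(n,o)[:4]:
            if m["confidence"]<.2: continue
            v,u=np.nonzero(m["pixels"]); dd=d[v,u]; k=dd>0
            P=at_depth(n,np.c_[u,v][k],dd[k])
            if len(P)==0: continue
            print(n,o,round(m["confidence"],2),np.round(m["uv"]),len(u),"med",np.round(np.median(P,0),3),"mid",np.round((np.percentile(P,2,axis=0)+np.percentile(P,98,axis=0))/2,3), "rng",np.round(np.percentile(P,98,axis=0)-np.percentile(P,2,axis=0),3))
print(readout.read_state())
E
```

```text
{'vfov': 55.697695154700185, 'cx': 276.40942721195466, 'cy': 207.97154288816273, 'k1': -0.0995415288741794, 'position': array([-0.04190281, -0.35545565,  0.89353535]), 'orientation': array([ 0.6572524 , -0.34719132, -0.95281976])}
scene nut_a 0.48 [247. 244.] 31 med [0.444 0.065 0.012] mid [0.443 0.067 0.008] rng [0.016 0.016 0.016]
scene nut_a 0.41 [175. 226.] 16 med [0.386 0.275 0.009] mid [0.386 0.277 0.009] rng [0.013 0.017 0.012]
scene bolt 0.65 [223. 220.] 67 med [0.462 0.16  0.023] mid [0.469 0.168 0.03 ] rng [0.025 0.028 0.059]
scene bearing 0.56 [373. 303.] 248 med [ 0.466 -0.296  0.014] mid [ 0.468 -0.295  0.011] rng [0.042 0.04  0.014]
scene block 0.87 [414. 327.] 549 med [ 0.45  -0.409  0.025] mid [ 0.451 -0.411  0.018] rng [0.057 0.063 0.028]
scene dish 0.82 [195. 180.] 747 med [0.55  0.343 0.006] mid [0.546 0.338 0.012] rng [0.095 0.098 0.025]
scene bin 0.6 [377. 241.] 1817 med [ 0.649 -0.228  0.015] mid [ 0.626 -0.23   0.032] rng [0.102 0.114 0.063]
scene bin 0.51 [256. 167.] 233 med [0.688 0.205 0.016] mid [0.688 0.204 0.01 ] rng [0.057 0.055 0.022]
scene tray 0.9 [16
[... 1338 characters left out ...]
.013] rng [0.054 0.057 0.029]
{'t': 1.0, 'q': array([ 1.11451418e+00,  2.06571624e-01,  1.54149911e+00,  3.81171563e-05,
        1.39350837e+00, -1.50512434e-01]), 'qvel': array([-0.00077668, -0.0007719 , -0.0007416 ,  0.00057273,  0.00137742,
       -0.00018879]), 'tau': array([ 1.36576848e-03, -3.83058107e+01, -2.91980463e+01, -1.14082982e-04,
        6.87073552e-04, -8.77678389e-06]), 'tcp_pos': array([0.17309794, 0.54833003, 0.22149822]), 'tcp_rot': array([-4.78438646e-01, -3.10491567e+00, -3.79129297e-05]), 'contact_force': array([ 0.68462581,  0.57229557, -0.67968305]), 'torque': array([-0.04134034,  0.0314582 , -0.0717973 ]), 'gripper_force': 0.0, 'gripper_width': 0.08530325227732881}
```

View pics/scene0.png

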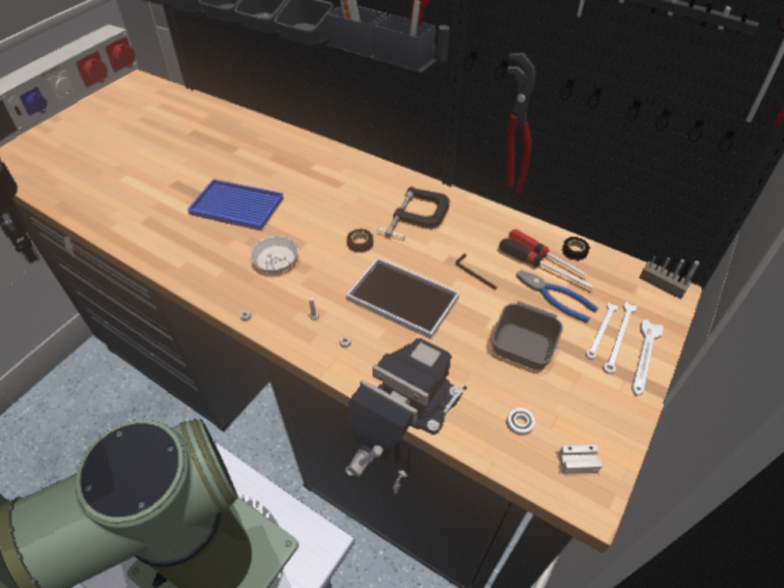

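View pics/top0.png

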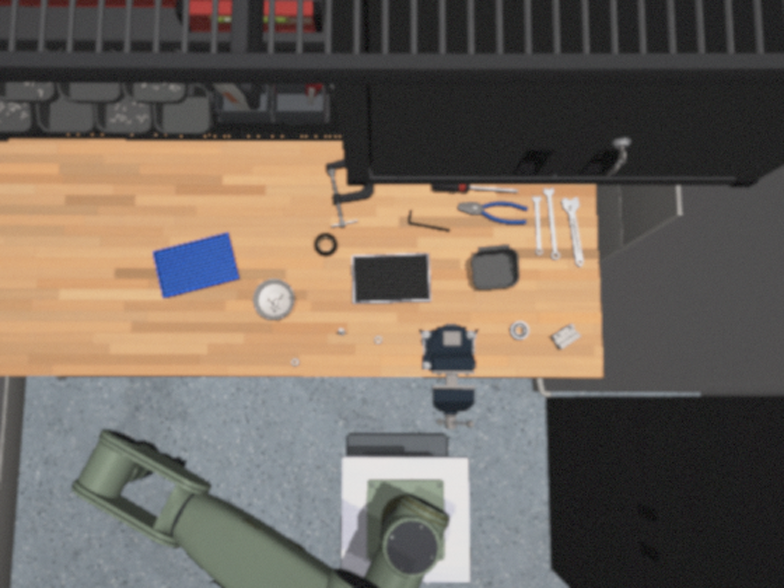

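The scene picture (×1.4) shows nuts at about (245,315) and (345,341), the bolt at (313,308), the bearing at (521,420), the block at (580,459), and the dish at (274,255). The bin is at (526,335), and a vise stands at about (410,380). Two tray-like things: the black-lined aluminium one at (403,295) and the blue one at (236,204). The black-lined one fits the description. Next I'll enlarge the image and refine the poses.

Run:
```python
from h import *
def cloud(n):
    im,d=get_image(n); v,u=np.nonzero(d>0); return im,at_depth(n,np.c_[u,v],d[v,u])
ims={};C={}
for n in("scene","top"): ims[n],C[n]=cloud(n)
a=cv2.resize(ims["scene"][130:260,155:345],(760,520),interpolation=cv2.INTER_CUBIC)
save("cropA.png",a)
b=cv2.resize(ims["scene"][265:355,340:450],(733,600),interpolation=cv2.INTER_CUBIC)
save("cropB.png",b)
def sel(n,c,r,z0,z1):
    P=C[n]; return P[(np.hypot(P[:,0]-c[0],P[:,1]-c[1])<r)&(P[:,2]>z0)&(P[:,2]<z1)]
for n in C:
    print(n,"table z near",[round(float(np.median(sel(n,c,.05,-.02,.02)[:,2])),4) for c in((.40,.2),(.47,-.35),(.5,.2))])
    for o,c,r,z0,z1 in(("nutA",(.386,.276),.025,.006,.03),("nutB",(.444,.066),.025,.006,.03),("bolt_hi",(.462,.163),.04,.03,.07),("bolt_head",(.462,.163),.03,.004,.012),("bearing",(.468,-.295),.035,.009,.03),("block",(.452,-.408),.05,.02,.04),("dish",(.549,.337),.07,.019,.04),("bin",(.627,-.229),.1,.045,.08),("traywall",(.604,.036),.13,.014,.04),("vise",(.45,-.1),.13,.04,.4)):
        P=sel(n,c,r,z0,z1)
        if len(P)<4: print(o,len(P));continue
        q=(P[:,:2]*1000).astype(np.float32); mr=cv2.minAreaRect(q)
        print(n,o,len(P),"mean",np.round(P.mean(0),4),"rect",np.round(mr[0]),np.round(mr[1]),round(mr[2],1),"zmax",round(P[:,2].max(),3))
```

```text
scene table z near [0.0016, 0.0016, 0.0019]
scene nutA 36 mean [0.3864 0.2776 0.0114] rect [391. 282.] [33. 18.] 45.2 zmax 0.017
scene nutB 43 mean [0.4435 0.0669 0.0116] rect [444.  67.] [18. 19.] 74.5 zmax 0.019
scene bolt_hi 30 mean [0.4626 0.1604 0.0485] rect [463. 161.] [10.  9.] 20.6 zmax 0.062
scene bolt_head 38 mean [0.4631 0.1614 0.0064] rect [463. 161.] [36. 49.] 55.2 zmax 0.011
scene bearing 240 mean [ 0.4683 -0.2952  0.0147] rect [ 470. -295.] [46. 48.] 69.6 zmax 0.019
scene block 342 mean [ 0.4519 -0.4096  0.0281] rect [ 453. -409.] [42. 62.] 34.0 zmax 0.034
scene dish 126 mean [0.5548 0.3438 0.0226] rect [546. 335.] [108. 103.] 39.0 zmax 0.027
scene bin 376 mean [ 0.6613 -0.2246  0.0569] rect [ 642. -228.] [ 81. 119.] 6.6 zmax 0.066
scene traywall 375 mean [0.5999 0.0334 0.0187] rect [605.  36.] [131. 203.] 2.0 zmax 0.025
scene vise 2000 mean [ 0.3924 -0.1152  0.1178] rect [ 396. -114.] [102. 154.] 87.3 zmax 0.144
top table z near [-0.0011, -0.0001, -0.0011]
top nutA 27 mean [0.3867 0.2781 0.0095] rect [385. 278.] [44. 35.] 45.6 zmax 0.022
top nutB 25 mean [0.4451 0.0678 0.0105] rect [442.  68.] [46. 21.] 31.0 zmax 0.024
top bolt_hi 8 mean [0.4649 0.1616 0.0512] rect [465. 162.] [7. 8.] 39.0 zmax 0.061
top bolt_head 39 mean [0.4578 0.1641 0.0064] rect [462. 166.] [49. 55.] 82.7 zmax 0.012
top bearing 106 mean [ 0.4696 -0.2928  0.0148] rect [ 465. -296.] [57. 46.] 35.6 zmax 0.027
top block 136 mean [ 0.4545 -0.4076  0.0276] rect [ 455. -408.] [40. 61.] 34.1 zmax 0.039
top dish 99 mean [0.5529 0.34   0.0234] rect [548. 336.] [102. 102.] 3.3 zmax 0.034
top bin 157 mean [ 0.661  -0.2294  0.0574] rect [ 630. -228.] [106. 120.] 5.0 zmax 0.072
top traywall 210 mean [0.6063 0.038  0.0185] rect [612.  48.] [144. 226.] 2.1 zmax 0.031
top vise 1071 mean [ 0.4012 -0.1093  0.1183] rect [ 399. -112.] [ 99. 159.] 85.7 zmax 0.15
```

View pics/cropA.png

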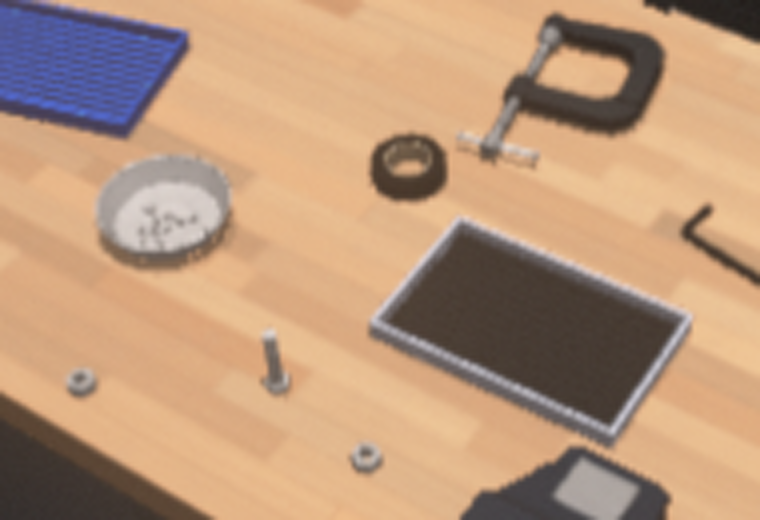

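View pics/cropB.png

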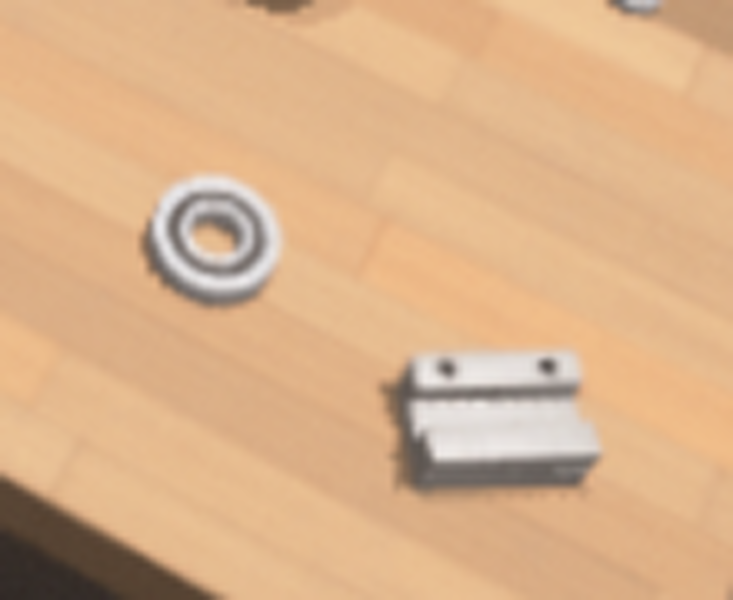

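Crop A confirms the black-lined tray at (530,330), with the blue one at upper left being the look-alike. Nut A is at (80,380), nut B at (366,457), and the bolt at (272,365). Crop B shows the bearing at (215,240) and the block at (500,420), slot upwards. I'll move to nut A.

Emit:
{"fn": "carry_out", "kwargs": {"deltas": [{"dx": 0.0213, "dy": -0.027}, {"dx": 0.0213, "dy": -0.027}, {"dx": 0.0213, "dy": -0.027}, {"dx": 0.0213, "dy": -0.027}, {"dx": 0.0213, "dy": -0.027}, {"dx": 0.0213, "dy": -0.027}, {"dx": 0.0213, "dy": -0.027}, {"dx": 0.0213, "dy": -0.027}, {"dx": 0.0213, "dy": -0.027}, {"dx": 0.0213, "dy": -0.027}], "grip": 0.2}}

```text
schema error: expected keys dx, dy, dz, ax, ay, az
```

Emit:
{"fn": "carry_out", "kwargs": {"deltas": [{"dz": -0.03}, {"dz": -0.03}, {"dz": -0.03}, {"dz": -0.03}, {"dz": -0.02}, {"dz": -0.02}, {}, {}]}}

```text
schema error: expected keys dx, dy, dz, ax, ay, az
```

Emit:
{"fn": "carry_out", "kwargs": {"deltas": [{"dx": 0.0213, "dy": -0.027, "dz": 0, "ax": 0, "ay": 0, "az": 0}, {"dx": 0.0213, "dy": -0.027, "dz": 0, "ax": 0, "ay": 0, "az": 0}, {"dx": 0.0213, "dy": -0.027, "dz": 0, "ax": 0, "ay": 0, "az": 0}, {"dx": 0.0213, "dy": -0.027, "dz": 0, "ax": 0, "ay": 0, "az": 0}, {"dx": 0.0213, "dy": -0.027, "dz": 0, "ax": 0, "ay": 0, "az": 0}, {"dx": 0.0213, "dy": -0.027, "dz": 0, "ax": 0, "ay": 0, "az": 0}, {"dx": 0.0213, "dy": -0.027, "dz": 0, "ax": 0, "ay": 0, "az": 0}, {"dx": 0.0213, "dy": -0.027, "dz": 0, "ax": 0, "ay": 0, "az": 0}, {"dx": 0.0213, "dy": -0.027, "dz": 0, "ax": 0, "ay": 0, "az": 0}, {"dx": 0.0213, "dy": -0.027, "dz": 0, "ax": 0, "ay": 0, "az": 0}], "grip": 0.2}}

```text
t: 1.93
tcp_pos: [0.3869, 0.2769, 0.2218]
tcp_rot: [0.478, 3.104, 0.001]
contact_force: [0.5, 0.3, -0.1]
gripper_width: 0.0343
gripper_force: 0.0
```

Emit:
{"fn": "carry_out", "kwargs": {"deltas": [{"dx": 0, "dy": 0, "dz": -0.04, "ax": 0, "ay": 0, "az": 0}, {"dx": 0, "dy": 0, "dz": -0.04, "ax": 0, "ay": 0, "az": 0}, {"dx": 0, "dy": 0, "dz": -0.04, "ax": 0, "ay": 0, "az": 0}, {"dx": 0, "dy": 0, "dz": -0.03, "ax": 0, "ay": 0, "az": 0}, {"dx": 0, "dy": 0, "dz": 0, "ax": 0, "ay": 0, "az": 0}, {"dx": 0, "dy": 0, "dz": 0, "ax": 0, "ay": 0, "az": 0}]}}

```text
t: 2.43
tcp_pos: [0.3847, 0.2776, 0.0703]
tcp_rot: [-0.478, -3.101, 0.004]
contact_force: [0.5, -0.8, 0.1]
gripper_width: 0.034
gripper_force: 0.0
```

Emit:
{"fn": "carry_out", "kwargs": {"deltas": [{"dx": 0.001, "dy": 0, "dz": -0.025, "ax": 0, "ay": 0, "az": 0}, {"dx": 0, "dy": 0, "dz": -0.015, "ax": 0, "ay": 0, "az": 0}, {"dx": 0, "dy": 0, "dz": -0.009, "ax": 0, "ay": 0, "az": 0}, {"dx": 0, "dy": 0, "dz": 0, "ax": 0, "ay": 0, "az": 0}]}}

```text
t: 2.77
tcp_pos: [0.3876, 0.2787, 0.0231]
tcp_rot: [0.478, 3.104, 0.001]
contact_force: [-0.4, -0.1, -0.2]
gripper_width: 0.0338
gripper_force: 0.0
```

Emit:
{"fn": "carry_out", "kwargs": {"deltas": [{"dx": 0, "dy": 0, "dz": 0, "ax": 0, "ay": 0, "az": 0}, {"dx": 0, "dy": 0, "dz": 0, "ax": 0, "ay": 0, "az": 0}, {"dx": 0, "dy": 0, "dz": 0, "ax": 0, "ay": 0, "az": 0}, {"dx": 0, "dy": 0, "dz": 0, "ax": 0, "ay": 0, "az": 0}, {"dx": 0, "dy": 0, "dz": 0, "ax": 0, "ay": 0, "az": 0}], "grip": 1}}

```text
t: 3.18
tcp_pos: [0.3877, 0.2786, 0.0233]
tcp_rot: [0.478, 3.104, 0.001]
contact_force: [0.4, -0.2, -1.1]
gripper_width: 0.0001
gripper_force: 0.0
```

Run:
```python
from h import *
im,d=get_image("scene"); save("c2.png",im,(130,170,250,260),6)
print([(np.round(m["uv"]),m["confidence"]) for m in spot_in("scene","nut_a")])
c,f,M,p=cam("scene")
def proj(P):
    q=(np.array(P)-p)@M; s=np.array([q[0],-q[1]])/-q[2]; s=s*(1+c["k1"]*(s@s)); return s*f+[c["cx"],c["cy"]]
print(proj([.386,.278,.008]),proj(readout.read_state()["tcp_pos"]-[0,0,.019]))
```

```text
[(array([173., 227.]), 0.6), (array([247., 245.]), 0.58)]
[175.17999129 225.1428687 ] [175.67135899 225.67076325]
```

View pics/c2.png

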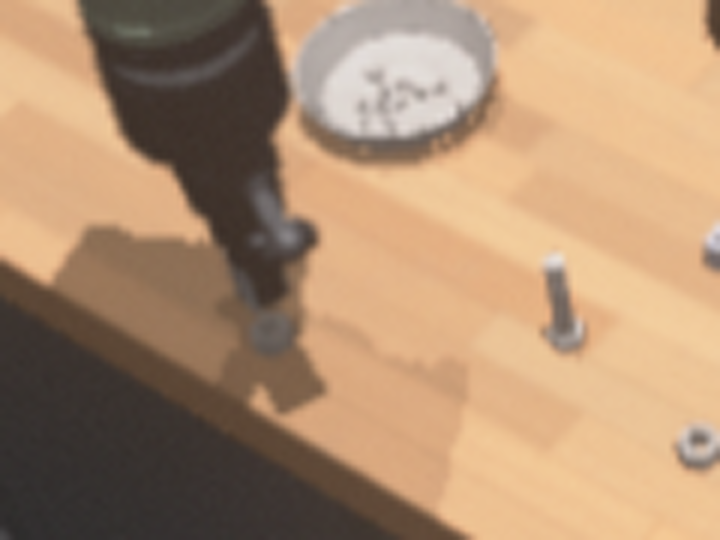

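The crop shows the shut fingers at (268,290) ending just behind or above nut A at (270,332), so they closed without it. I'll check the tip's depth.

Run:
```python
from h import *
im,d=get_image("scene")
for v in range(205,231,2):
    u=np.arange(169,182,2); P=at_depth("scene",np.c_[u,np.full(len(u),v)],d[v,u])
    print(v,[tuple(int(x) for x in np.round(p*1000)) for p in P])
```

```text
205 [(370, 253, 126), (371, 246, 129), (372, 239, 132), (373, 232, 136), (378, 230, 133), (454, 327, 0), (458, 323, -2)]
207 [(376, 265, 105), (381, 263, 101), (386, 261, 98), (369, 229, 134), (374, 227, 130), (378, 225, 127), (382, 222, 126)]
209 [(375, 266, 97), (384, 271, 85), (367, 236, 124), (369, 231, 125), (370, 225, 128), (374, 221, 127), (378, 219, 124)]
211 [(373, 266, 91), (377, 263, 89), (362, 232, 123), (362, 223, 129), (366, 220, 127), (369, 217, 126), (439, 305, 1)]
213 [(375, 272, 77), (369, 254, 94), (363, 236, 112), (359, 222, 125), (363, 219, 123), (387, 245, 82), (433, 300, 1)]
215 [(377, 278, 62), (368, 256, 86), (366, 243, 96), (375, 248, 83), (391, 262, 59), (425, 301, -1), (427, 294, 2)]
217 [(379, 284, 48), (378, 273, 56), (379, 266, 59), (384, 264, 55), (389, 262, 51), (417, 292, 4), (420, 287, 4)]
219 [(395, 312, 4), (376, 273, 49), (377, 266, 53), (382, 264, 49), (388, 264, 43), (412, 289, 2), (415, 283, 2)]
221 [(391, 309, 1), (392, 301, 5), (380, 273, 37), (400, 293, 3), (404, 289, 2), (406, 283, 3), (410, 279, 1)]
223 [(385, 304, 1), (388, 297, 3), (385, 284, 15), (392, 284, 8), (393, 276, 12), (400, 277, 3), (404, 274, 2)]
225 [(380, 299, 0), (384, 294, 0), (382, 283, 10), (390, 284, 0), (389, 273, 9), (396, 274, 1), (398, 268, 2)]
227 [(375, 294, 0), (378, 289, 1), (377, 277, 10), (379, 272, 11), (384, 269, 8), (390, 269, 1), (394, 264, 0)]
229 [(370, 289, 0), (371, 282, 3), (375, 278, 2), (378, 272, 3), (381, 268, 2), (384, 263, 2), (388, 258, 2)]
```

The depth puts the fingertips around z≈0.028, higher than the stated 19 mm ahead of the TCP implies. I'll reopen and descend slowly, watching the force.

Emit:
{"fn": "carry_out", "kwargs": {"deltas": [{"dx": 0, "dy": 0, "dz": 0, "ax": 0, "ay": 0, "az": 0}, {"dx": 0, "dy": 0, "dz": 0, "ax": 0, "ay": 0, "az": 0}, {"dx": 0, "dy": 0, "dz": 0, "ax": 0, "ay": 0, "az": 0}, {"dx": 0, "dy": 0, "dz": -0.003, "ax": 0, "ay": 0, "az": 0}, {"dx": 0, "dy": 0, "dz": -0.003, "ax": 0, "ay": 0, "az": 0}, {"dx": 0, "dy": 0, "dz": 0, "ax": 0, "ay": 0, "az": 0}], "grip": 0.2}}

```text
t: 3.83
tcp_pos: [0.3865, 0.278, 0.0157]
tcp_rot: [-0.478, -3.104, 0.001]
contact_force: [-0.3, 0.2, -0.2]
gripper_width: 0.0343
gripper_force: 0.0
```

Emit:
{"fn": "carry_out", "kwargs": {"deltas": [{"dx": 0, "dy": 0, "dz": -0.002, "ax": 0, "ay": 0, "az": 0}, {"dx": 0, "dy": 0, "dz": -0.002, "ax": 0, "ay": 0, "az": 0}, {"dx": 0, "dy": 0, "dz": 0, "ax": 0, "ay": 0, "az": 0}]}}

```text
t: 4.08
tcp_pos: [0.3867, 0.2781, 0.012]
tcp_rot: [-0.478, -3.104, 0.001]
contact_force: [-0.3, 0.3, -0.1]
gripper_width: 0.0338
gripper_force: 0.0
```

Emit:
{"fn": "carry_out", "kwargs": {"deltas": [{"dx": 0, "dy": 0, "dz": -0.002, "ax": 0, "ay": 0, "az": 0}, {"dx": 0, "dy": 0, "dz": -0.002, "ax": 0, "ay": 0, "az": 0}, {"dx": 0, "dy": 0, "dz": 0, "ax": 0, "ay": 0, "az": 0}]}}

```text
t: 4.33
tcp_pos: [0.3868, 0.2782, 0.0081]
tcp_rot: [-0.478, -3.104, 0.001]
contact_force: [0.1, 0.2, 0.1]
gripper_width: 0.034
gripper_force: 0.0
```

Run:
```python
from h import *
im,d=get_image("scene"); save("c3.png",im,(140,180,220,250),8)
print(readout.read_state()["contact_force"])
```

```text
[ 0.48009953 -0.40087311  0.31561258]
```

View pics/c3.png

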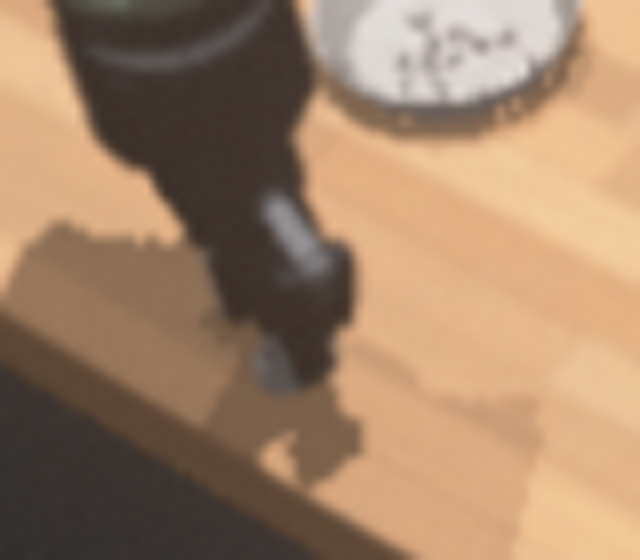

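The near finger now straddles nut A, which shows at (275,365) in the crop. Closing.

Emit:
{"fn": "carry_out", "kwargs": {"deltas": [{"dx": 0, "dy": 0, "dz": 0, "ax": 0, "ay": 0, "az": 0}, {"dx": 0, "dy": 0, "dz": 0, "ax": 0, "ay": 0, "az": 0}, {"dx": 0, "dy": 0, "dz": 0, "ax": 0, "ay": 0, "az": 0}, {"dx": 0, "dy": 0, "dz": 0, "ax": 0, "ay": 0, "az": 0}], "grip": 1}}

```text
t: 4.72
tcp_pos: [0.3872, 0.2784, 0.0086]
tcp_rot: [0.478, 3.105, 0.0]
contact_force: [1.0, 0.2, -0.1]
gripper_width: -0.0002
gripper_force: 0.0
```

Run:
```python
from h import *
im,d=get_image("scene"); save("c4.png",im,(140,180,220,250),8)
print([(np.round(m["uv"]),m["confidence"]) for m in spot_in("scene","nut_a")])
for v in range(215,233,2):
    u=np.arange(169,182,2); P=at_depth("scene",np.c_[u,np.full(len(u),v)],d[v,u])
    print(v,[tuple(int(x) for x in np.round(p*1000)) for p in P])
```

```text
[(array([247., 244.]), 0.43)]
215 [(375, 276, 65), (375, 265, 73), (365, 242, 98), (360, 226, 113), (363, 222, 113), (368, 221, 109), (383, 233, 85)]
217 [(378, 282, 51), (375, 269, 62), (367, 248, 84), (362, 232, 99), (360, 221, 108), (420, 296, -2), (421, 289, 2)]
219 [(397, 315, 0), (376, 274, 49), (368, 253, 70), (364, 238, 84), (388, 263, 43), (397, 267, 32), (414, 282, 4)]
221 [(391, 310, 0), (377, 278, 36), (379, 272, 38), (382, 267, 39), (388, 266, 33), (392, 262, 31), (409, 278, 3)]
223 [(384, 301, 5), (387, 297, 4), (378, 273, 30), (380, 266, 32), (386, 266, 26), (401, 279, 1), (404, 273, 2)]
225 [(381, 300, 0), (383, 294, 1), (381, 280, 12), (389, 282, 3), (386, 270, 14), (397, 275, -1), (399, 268, 2)]
227 [(375, 295, 0), (375, 285, 6), (377, 278, 9), (381, 274, 8), (385, 271, 5), (390, 269, 1), (394, 264, 1)]
229 [(369, 288, 2), (372, 283, 2), (376, 280, -1), (378, 273, 2), (382, 269, 1), (384, 263, 2), (388, 259, 0)]
231 [(364, 284, 0), (367, 279, 1), (369, 272, 3), (373, 269, 0), (375, 262, 3), (380, 260, 0), (382, 254, 1)]
```

View pics/c4.png

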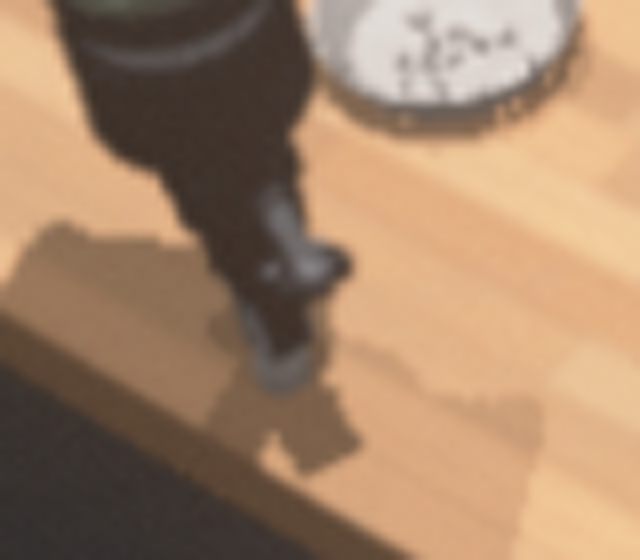

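The shut tips end about at the nut's top with TCP z=0.0085, so the real tip offset is smaller than stated. I'll open and go about 11 mm lower, watching the force.

Emit:
{"fn": "carry_out", "kwargs": {"deltas": [{"dx": 0, "dy": 0, "dz": 0, "ax": 0, "ay": 0, "az": 0}, {"dx": 0, "dy": 0, "dz": 0, "ax": 0, "ay": 0, "az": 0}, {"dx": 0, "dy": 0, "dz": 0, "ax": 0, "ay": 0, "az": 0}, {"dx": 0, "dy": 0, "dz": -0.004, "ax": 0, "ay": 0, "az": 0}, {"dx": 0, "dy": 0, "dz": -0.004, "ax": 0, "ay": 0, "az": 0}, {"dx": 0, "dy": 0, "dz": 0, "ax": 0, "ay": 0, "az": 0}], "grip": 0.2}}

```text
t: 5.32
tcp_pos: [0.3863, 0.2779, -0.0005]
tcp_rot: [-0.478, -3.103, 0.002]
contact_force: [-0.5, 0.4, -0.9]
gripper_width: 0.0344
gripper_force: 0.0
```

Emit:
{"fn": "carry_out", "kwargs": {"deltas": [{"dx": 0, "dy": 0, "dz": -0.003, "ax": 0, "ay": 0, "az": 0}, {"dx": 0, "dy": 0, "dz": 0, "ax": 0, "ay": 0, "az": 0}]}}

```text
t: 5.48
tcp_pos: [0.3866, 0.2781, -0.0032]
tcp_rot: [-0.478, -3.104, 0.001]
contact_force: [-0.1, 0.9, 0.2]
gripper_width: 0.0345
gripper_force: 0.0
```

Emit:
{"fn": "carry_out", "kwargs": {"deltas": [{"dx": 0, "dy": 0, "dz": 0, "ax": 0, "ay": 0, "az": 0}, {"dx": 0, "dy": 0, "dz": 0, "ax": 0, "ay": 0, "az": 0}, {"dx": 0, "dy": 0, "dz": 0, "ax": 0, "ay": 0, "az": 0}, {"dx": 0, "dy": 0, "dz": 0, "ax": 0, "ay": 0, "az": 0}], "grip": 1}}

```text
t: 5.82
tcp_pos: [0.3873, 0.2784, -0.0024]
tcp_rot: [0.478, 3.105, 0.0]
contact_force: [0.5, -0.1, 0.1]
gripper_width: 0.0157
gripper_force: 58.6
```

Gripped something at 15.7 mm. I'll lift and look.

Emit:
{"fn": "carry_out", "kwargs": {"deltas": [{"dx": 0, "dy": 0, "dz": 0.02, "ax": 0, "ay": 0, "az": 0}, {"dx": 0, "dy": 0, "dz": 0.03, "ax": 0, "ay": 0, "az": 0}, {"dx": 0, "dy": 0, "dz": 0.03, "ax": 0, "ay": 0, "az": 0}, {"dx": 0, "dy": 0, "dz": 0.02, "ax": 0, "ay": 0, "az": 0}, {"dx": 0, "dy": 0, "dz": 0, "ax": 0, "ay": 0, "az": 0}]}}

```text
t: 6.23
tcp_pos: [0.3909, 0.2802, 0.1025]
tcp_rot: [0.477, 3.096, 0.009]
contact_force: [1.1, 0.9, 0.8]
gripper_width: 0.0156
gripper_force: 58.7
```

Run:
```python
from h import *
im,d=get_image("scene"); save("c5.png",im,(130,160,220,250),7)
for v in range(195,221,2):
    u=np.arange(163,180,2); P=at_depth("scene",np.c_[u,np.full(len(u),v)],d[v,u])
    print(v,[tuple(int(x) for x in np.round(p*1000)) for p in P])
```

```text
195 [(386, 289, 129), (372, 259, 159), (365, 241, 176), (365, 233, 180), (378, 242, 164), (381, 240, 162), (479, 367, -2), (482, 361, 0), (485, 355, 0)]
197 [(382, 287, 126), (374, 265, 146), (367, 247, 163), (368, 239, 167), (386, 257, 139), (394, 260, 131), (472, 360, 0), (477, 357, -2), (479, 350, -1)]
199 [(447, 387, -2), (377, 272, 132), (379, 267, 133), (379, 259, 137), (386, 259, 131), (390, 257, 128), (466, 355, -1), (470, 350, -1), (474, 345, -2)]
201 [(439, 379, 1), (379, 278, 118), (378, 268, 125), (377, 258, 132), (384, 260, 124), (390, 259, 120), (459, 347, 2), (462, 342, 2), (466, 338, 1)]
203 [(434, 375, -1), (379, 281, 108), (378, 271, 115), (377, 261, 122), (390, 270, 105), (450, 348, 0), (453, 342, 1), (458, 339, -2), (460, 332, 1)]
205 [(427, 367, 2), (430, 362, 1), (435, 359, -1), (437, 352, 1), (440, 346, 2), (443, 341, 3), (445, 334, 4), (449, 329, 4), (453, 326, 2)]
207 [(419, 359, 5), (423, 355, 3), (427, 351, 2), (430, 344, 4), (435, 343, -1), (436, 334, 4), (441, 331, 1), (445, 327, 0), (447, 320, 2)]
209 [(414, 355, 3), (418, 351, 2), (422, 346, 2), (425, 341, 2), (427, 333, 4), (431, 330, 3), (433, 323, 4), (436, 318, 5), (441, 314, 3)]
211 [(410, 351, 1), (413, 347, 0), (417, 343, -1), (418, 334, 4), (422, 329, 3), (425, 324, 3), (430, 322, -1), (433, 316, -1), (435, 309, 2)]
213 [(403, 343, 4), (407, 340, 1), (411, 336, 0), (413, 329, 3), (415, 322, 5), (421, 321, 0), (425, 317, -2), (427, 310, 1), (429, 304, 3)]
215 [(397, 339, 3), (402, 337, -1), (403, 328, 4), (407, 323, 4), (413, 322, -2), (415, 315, 1), (416, 308, 4), (421, 305, 0), (424, 299, 2)]
217 [(392, 333, 2), (394, 327, 5), (398, 324, 2), (402, 320, 1), (405, 314, 2), (407, 307, 5), (411, 303, 3), (415, 299, 2), (418, 294, 1)]
219 [(387, 330, 0), (390, 324, 1), (393, 318, 2), (396, 314, 1), (401, 311, -1), (401, 301, 5), (405, 297, 4), (409, 293, 3), (414, 291, -2)]
```

View pics/c5.png

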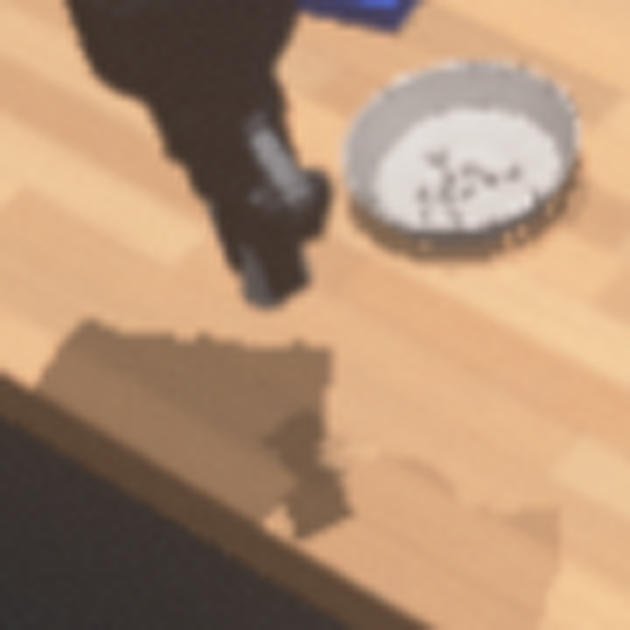

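Nut A is off the worktop and between the fingertips at (265,290), with the dish at (462,165). Carrying it to the dish.

Emit:
{"fn": "carry_out", "kwargs": {"deltas": [{"dx": 0.03, "dy": 0.01, "dz": 0, "ax": 0, "ay": 0, "az": 0}, {"dx": 0.035, "dy": 0.012, "dz": 0, "ax": 0, "ay": 0, "az": 0}, {"dx": 0.035, "dy": 0.012, "dz": 0, "ax": 0, "ay": 0, "az": 0}, {"dx": 0.035, "dy": 0.012, "dz": 0, "ax": 0, "ay": 0, "az": 0}, {"dx": 0.035, "dy": 0.012, "dz": 0, "ax": 0, "ay": 0, "az": 0}, {"dx": 0, "dy": 0, "dz": 0, "ax": 0, "ay": 0, "az": 0}, {"dx": 0, "dy": 0, "dz": -0.03, "ax": 0, "ay": 0, "az": 0}, {"dx": 0, "dy": 0, "dz": -0.03, "ax": 0, "ay": 0, "az": 0}, {"dx": 0, "dy": 0, "dz": -0.02, "ax": 0, "ay": 0, "az": 0}, {"dx": 0, "dy": 0, "dz": 0, "ax": 0, "ay": 0, "az": 0}]}}

```text
t: 7.12
tcp_pos: [0.5506, 0.3334, 0.0094]
tcp_rot: [-0.477, -3.092, 0.013]
contact_force: [-1.1, -0.9, -0.6]
gripper_width: 0.0151
gripper_force: 58.7
```

Emit:
{"fn": "carry_out", "kwargs": {"deltas": [{"dx": 0, "dy": 0, "dz": 0, "ax": 0, "ay": 0, "az": 0}, {"dx": 0, "dy": 0, "dz": 0, "ax": 0, "ay": 0, "az": 0}, {"dx": 0, "dy": 0, "dz": 0, "ax": 0, "ay": 0, "az": 0}, {"dx": 0, "dy": 0, "dz": 0.03, "ax": 0, "ay": 0, "az": 0}, {"dx": 0, "dy": 0, "dz": 0.03, "ax": 0, "ay": 0, "az": 0}, {"dx": 0, "dy": 0, "dz": 0.03, "ax": 0, "ay": 0, "az": 0}, {"dx": 0, "dy": 0, "dz": 0.01, "ax": 0, "ay": 0, "az": 0}], "grip": 0.25}}

```text
t: 7.7
tcp_pos: [0.5614, 0.3383, 0.1258]
tcp_rot: [0.477, 3.094, 0.011]
contact_force: [2.3, 0.5, 1.5]
gripper_width: 0.032
gripper_force: 0.0
```

Emit:
{"fn": "carry_out", "kwargs": {"deltas": [{"dx": -0.014, "dy": -0.033, "dz": 0, "ax": 0, "ay": 0, "az": 0}, {"dx": -0.014, "dy": -0.033, "dz": 0, "ax": 0, "ay": 0, "az": 0}, {"dx": -0.014, "dy": -0.033, "dz": 0, "ax": 0, "ay": 0, "az": 0}, {"dx": -0.014, "dy": -0.033, "dz": 0, "ax": 0, "ay": 0, "az": 0}, {"dx": -0.014, "dy": -0.033, "dz": 0, "ax": 0, "ay": 0, "az": 0}, {"dx": -0.014, "dy": -0.033, "dz": 0, "ax": 0, "ay": 0, "az": 0}, {"dx": -0.014, "dy": -0.033, "dz": 0, "ax": 0, "ay": 0, "az": 0}, {"dx": -0.014, "dy": -0.036, "dz": 0, "ax": 0, "ay": 0, "az": 0}, {"dx": 0, "dy": 0, "dz": 0, "ax": 0, "ay": 0, "az": 0}, {"dx": 0, "dy": 0, "dz": 0, "ax": 0, "ay": 0, "az": 0}], "grip": 0.2}}

```text
t: 8.53
tcp_pos: [0.4453, 0.0679, 0.1185]
tcp_rot: [0.484, 3.102, 0.001]
contact_force: [-0.1, 0.1, 0.4]
gripper_width: 0.0341
gripper_force: 0.0
```

Run:
```python
from h import *
s=readout.read_state(); print(s["tcp_pos"],s["gripper_width"],s["q"])
im,d=get_image("scene"); print([(np.round(m["uv"]),round(m["confidence"],2)) for m in masks_of("scene","nut_a")])
def P(m):
    v,u=np.nonzero(m["pixels"]&(d>0)); return np.round(np.median(at_depth("scene",np.c_[u,v],d[v,u]),0),4)
print([P(m) for m in masks_of("scene","nut_a")])
save("c6.png",im,(140,150,280,260),5)
```

```text
[0.44526066 0.06787834 0.11848843] 0.03409605317878659 [-4.14425994e-02  5.62668287e-02  1.94185705e+00  2.28017901e-04
  1.14100479e+00 -1.30255243e+00]
[]
[]
```

View pics/c6.png

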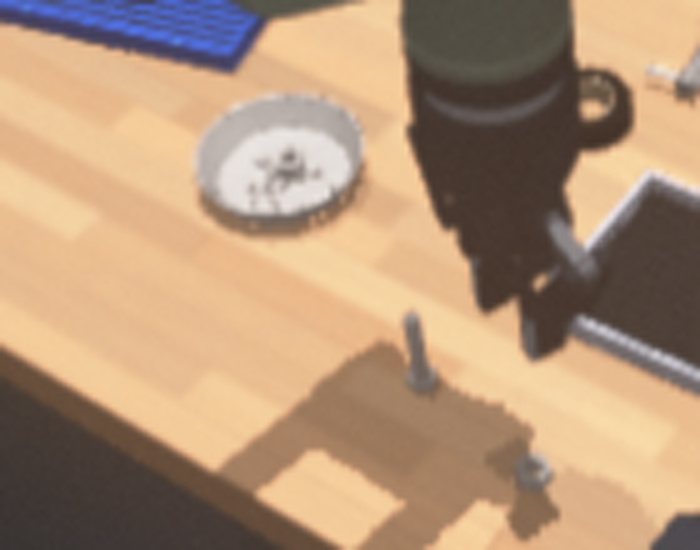

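Nut A lies in the dish at (290,160). Nut B is at (533,470) under the gripper, so I'll descend on it.

Emit:
{"fn": "carry_out", "kwargs": {"deltas": [{"dx": -0.001, "dy": -0.001, "dz": -0.03, "ax": 0, "ay": 0, "az": 0}, {"dx": 0, "dy": 0, "dz": -0.03, "ax": 0, "ay": 0, "az": 0}, {"dx": 0, "dy": 0, "dz": -0.03, "ax": 0, "ay": 0, "az": 0}, {"dx": 0, "dy": 0, "dz": -0.02, "ax": 0, "ay": 0, "az": 0}, {"dx": 0, "dy": 0, "dz": -0.01, "ax": 0, "ay": 0, "az": 0}, {"dx": 0, "dy": 0, "dz": 0, "ax": 0, "ay": 0, "az": 0}, {"dx": 0, "dy": 0, "dz": 0, "ax": 0, "ay": 0, "az": 0}]}}

```text
t: 9.27
tcp_pos: [0.4446, 0.0691, -0.0024]
tcp_rot: [-0.476, -3.105, -0.0]
contact_force: [0.5, -0.4, 0.0]
gripper_width: 0.0342
gripper_force: 0.0
```

Emit:
{"fn": "carry_out", "kwargs": {"deltas": [{"dx": 0, "dy": 0, "dz": 0, "ax": 0, "ay": 0, "az": 0}, {"dx": 0, "dy": 0, "dz": 0, "ax": 0, "ay": 0, "az": 0}, {"dx": 0, "dy": 0, "dz": 0, "ax": 0, "ay": 0, "az": 0}, {"dx": 0, "dy": 0, "dz": 0, "ax": 0, "ay": 0, "az": 0}], "grip": 1}}

```text
t: 9.6
tcp_pos: [0.4461, 0.0685, -0.0008]
tcp_rot: [0.478, 3.101, 0.002]
contact_force: [-0.8, 1.2, 5.8]
gripper_width: 0.0138
gripper_force: 58.8
```

Emit:
{"fn": "carry_out", "kwargs": {"deltas": [{"dx": 0, "dy": 0, "dz": 0.02, "ax": 0, "ay": 0, "az": 0}, {"dx": 0, "dy": 0, "dz": 0.04, "ax": 0, "ay": 0, "az": 0}, {"dx": 0, "dy": 0, "dz": 0.04, "ax": 0, "ay": 0, "az": 0}, {"dx": 0, "dy": 0, "dz": 0, "ax": 0, "ay": 0, "az": 0}]}}

```text
t: 9.93
tcp_pos: [0.4509, 0.068, 0.1055]
tcp_rot: [0.476, 3.088, 0.003]
contact_force: [1.7, 0.6, 0.1]
gripper_width: 0.0139
gripper_force: 58.6
```

Emit:
{"fn": "carry_out", "kwargs": {"deltas": [{"dx": 0.0116, "dy": 0.032, "dz": 0, "ax": 0, "ay": 0, "az": 0}, {"dx": 0.0116, "dy": 0.032, "dz": 0, "ax": 0, "ay": 0, "az": 0}, {"dx": 0.0116, "dy": 0.032, "dz": 0, "ax": 0, "ay": 0, "az": 0}, {"dx": 0.0116, "dy": 0.032, "dz": 0, "ax": 0, "ay": 0, "az": 0}, {"dx": 0.0116, "dy": 0.032, "dz": 0, "ax": 0, "ay": 0, "az": 0}, {"dx": 0.0116, "dy": 0.032, "dz": 0, "ax": 0, "ay": 0, "az": 0}, {"dx": 0.0116, "dy": 0.032, "dz": 0, "ax": 0, "ay": 0, "az": 0}, {"dx": 0.0116, "dy": 0.032, "dz": 0, "ax": 0, "ay": 0, "az": 0}, {"dx": 0, "dy": 0, "dz": 0, "ax": 0, "ay": 0, "az": 0}, {"dx": 0, "dy": 0, "dz": 0, "ax": 0, "ay": 0, "az": 0}]}}

```text
t: 10.77
tcp_pos: [0.5372, 0.3256, 0.0973]
tcp_rot: [0.475, 3.105, -0.0]
contact_force: [-0.0, 0.2, -0.7]
gripper_width: 0.0143
gripper_force: 58.7
```

Emit:
{"fn": "carry_out", "kwargs": {"deltas": [{"dx": 0, "dy": 0, "dz": -0.03, "ax": 0, "ay": 0, "az": 0}, {"dx": 0, "dy": 0, "dz": -0.03, "ax": 0, "ay": 0, "az": 0}, {"dx": 0, "dy": 0, "dz": -0.018, "ax": 0, "ay": 0, "az": 0}, {"dx": 0, "dy": 0, "dz": 0, "ax": 0, "ay": 0, "az": 0}, {"dx": 0, "dy": 0, "dz": 0, "ax": 0, "ay": 0, "az": 0}]}}

```text
t: 11.18
tcp_pos: [0.5355, 0.3225, 0.0183]
tcp_rot: [-0.48, -3.102, 0.004]
contact_force: [-0.3, -0.3, 0.1]
gripper_width: 0.0143
gripper_force: 58.7
```

Emit:
{"fn": "carry_out", "kwargs": {"deltas": [{"dx": 0, "dy": 0, "dz": 0, "ax": 0, "ay": 0, "az": 0}, {"dx": 0, "dy": 0, "dz": 0, "ax": 0, "ay": 0, "az": 0}, {"dx": 0, "dy": 0, "dz": 0, "ax": 0, "ay": 0, "az": 0}, {"dx": 0, "dy": 0, "dz": 0.03, "ax": 0, "ay": 0, "az": 0}, {"dx": 0, "dy": 0, "dz": 0.04, "ax": 0, "ay": 0, "az": 0}, {"dx": 0, "dy": 0, "dz": 0.03, "ax": 0, "ay": 0, "az": 0}], "grip": 0.25}}

```text
t: 11.68
tcp_pos: [0.5378, 0.3247, 0.1227]
tcp_rot: [0.478, 3.103, 0.002]
contact_force: [1.3, 0.8, 0.3]
gripper_width: 0.0321
gripper_force: 0.0
```

Emit:
{"fn": "carry_out", "kwargs": {"deltas": [{"dx": -0.0148, "dy": -0.0328, "dz": 0, "ax": 0, "ay": 0, "az": 0}, {"dx": -0.0148, "dy": -0.0328, "dz": 0, "ax": 0, "ay": 0, "az": 0}, {"dx": -0.0148, "dy": -0.0328, "dz": 0, "ax": 0, "ay": 0, "az": 0}, {"dx": -0.0148, "dy": -0.0328, "dz": 0, "ax": 0, "ay": 0, "az": 0}, {"dx": -0.0148, "dy": -0.0328, "dz": 0, "ax": 0, "ay": 0, "az": 0}, {"dx": 0, "dy": 0, "dz": 0, "ax": 0, "ay": 0, "az": 0}, {"dx": 0, "dy": 0, "dz": 0, "ax": 0, "ay": 0, "az": 0}], "grip": 0.2}}

```text
t: 12.27
tcp_pos: [0.463, 0.1593, 0.1206]
tcp_rot: [0.483, 3.102, 0.001]
contact_force: [-0.3, 1.3, 0.2]
gripper_width: 0.0343
gripper_force: 0.0
```

Lower onto the shank and grip.

Emit:
{"fn": "carry_out", "kwargs": {"deltas": [{"dx": 0, "dy": 0.0015, "dz": -0.03, "ax": 0, "ay": 0, "az": 0}, {"dx": 0, "dy": 0, "dz": -0.03, "ax": 0, "ay": 0, "az": 0}, {"dx": 0, "dy": 0, "dz": -0.03, "ax": 0, "ay": 0, "az": 0}, {"dx": 0, "dy": 0, "dz": -0.014, "ax": 0, "ay": 0, "az": 0}, {"dx": 0, "dy": 0, "dz": 0, "ax": 0, "ay": 0, "az": 0}, {"dx": 0, "dy": 0, "dz": 0, "ax": 0, "ay": 0, "az": 0}]}}

```text
t: 12.77
tcp_pos: [0.4636, 0.1628, 0.0155]
tcp_rot: [0.477, 3.105, 0.0]
contact_force: [0.6, -0.2, 0.2]
gripper_width: 0.034
gripper_force: 0.0
```

Emit:
{"fn": "carry_out", "kwargs": {"deltas": [{"dx": 0, "dy": 0, "dz": 0, "ax": 0, "ay": 0, "az": 0}, {"dx": 0, "dy": 0, "dz": 0, "ax": 0, "ay": 0, "az": 0}, {"dx": 0, "dy": 0, "dz": 0, "ax": 0, "ay": 0, "az": 0}, {"dx": 0, "dy": 0, "dz": 0, "ax": 0, "ay": 0, "az": 0}], "grip": 1}}

```text
t: 13.1
tcp_pos: [0.4652, 0.1625, 0.0175]
tcp_rot: [0.478, 3.1, 0.003]
contact_force: [0.1, 1.3, 5.5]
gripper_width: 0.0079
gripper_force: 58.6
```

Emit:
{"fn": "carry_out", "kwargs": {"deltas": [{"dx": 0, "dy": 0, "dz": 0.02, "ax": 0, "ay": 0, "az": 0}, {"dx": 0, "dy": 0, "dz": 0.04, "ax": 0, "ay": 0, "az": 0}, {"dx": 0, "dy": 0, "dz": 0.04, "ax": 0, "ay": 0, "az": 0}, {"dx": 0, "dy": 0, "dz": 0.04, "ax": 0, "ay": 0, "az": 0}, {"dx": 0, "dy": 0, "dz": 0.02, "ax": 0, "ay": 0, "az": 0}, {"dx": 0, "dy": 0, "dz": 0, "ax": 0, "ay": 0, "az": 0}, {"dx": 0, "dy": 0, "dz": 0, "ax": 0, "ay": 0, "az": 0}]}}

```text
t: 13.68
tcp_pos: [0.464, 0.1619, 0.1774]
tcp_rot: [0.478, 3.101, 0.002]
contact_force: [0.0, -0.9, -0.7]
gripper_width: 0.008
gripper_force: 58.5
```

Run:
```python
from h import *
s=readout.read_state(); print(s["tcp_pos"],s["gripper_width"],s["gripper_force"],s["q"])
im,d=get_image("scene"); save("c7.png",im,(150,100,310,230),5)
```

```text
[0.46399488 0.16192444 0.17738627] 0.00799052167029306 58.45132291316986 [ 1.59545567e-01  6.77786150e-02  1.79399083e+00 -1.49934542e-04
  1.27550276e+00 -1.10536008e+00]
```

View pics/c7.png

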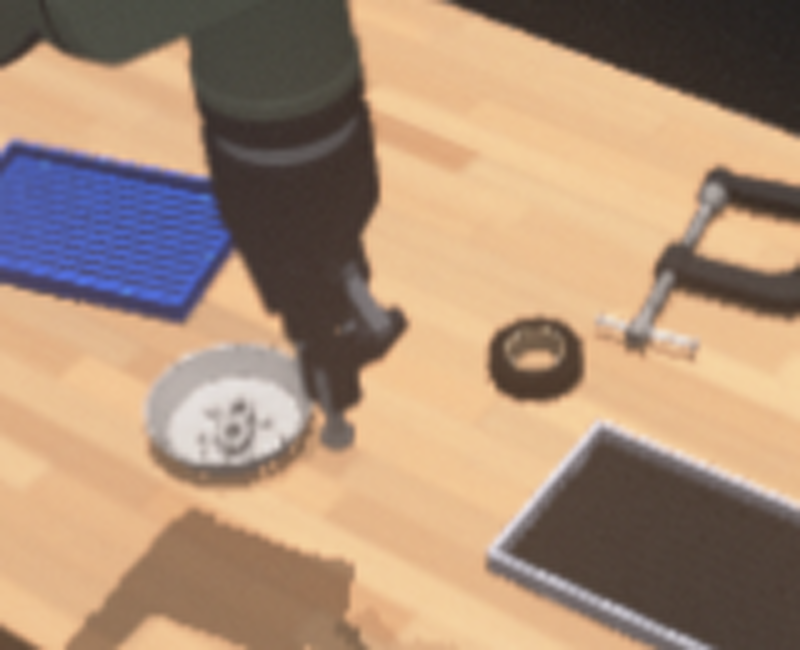

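Both nuts lie in the dish at (238,425), and the bolt hangs from the fingers with its head at (337,430). On to the bin.

Emit:
{"fn": "carry_out", "kwargs": {"deltas": [{"dx": 0.0136, "dy": -0.0326, "dz": 0, "ax": 0, "ay": 0, "az": 0}, {"dx": 0.0136, "dy": -0.0326, "dz": 0, "ax": 0, "ay": 0, "az": 0}, {"dx": 0.0136, "dy": -0.0326, "dz": 0, "ax": 0, "ay": 0, "az": 0}, {"dx": 0.0136, "dy": -0.0326, "dz": 0, "ax": 0, "ay": 0, "az": 0}, {"dx": 0.0136, "dy": -0.0326, "dz": 0, "ax": 0, "ay": 0, "az": 0}, {"dx": 0.0136, "dy": -0.0326, "dz": 0, "ax": 0, "ay": 0, "az": 0}, {"dx": 0.0136, "dy": -0.0326, "dz": 0, "ax": 0, "ay": 0, "az": 0}, {"dx": 0.0136, "dy": -0.0326, "dz": 0, "ax": 0, "ay": 0, "az": 0}, {"dx": 0.0136, "dy": -0.0326, "dz": 0, "ax": 0, "ay": 0, "az": 0}, {"dx": 0.0136, "dy": -0.0326, "dz": 0, "ax": 0, "ay": 0, "az": 0}]}}

```text
t: 14.57
tcp_pos: [0.5973, -0.1652, 0.1719]
tcp_rot: [-0.478, -3.099, -0.002]
contact_force: [1.3, -0.0, -0.4]
gripper_width: 0.0077
gripper_force: 58.6
```

Emit:
{"fn": "carry_out", "kwargs": {"deltas": [{"dx": 0.0136, "dy": -0.0326, "dz": 0, "ax": 0, "ay": 0, "az": 0}, {"dx": 0.0136, "dy": -0.0326, "dz": 0, "ax": 0, "ay": 0, "az": 0}, {"dx": 0, "dy": 0, "dz": 0, "ax": 0, "ay": 0, "az": 0}, {"dx": 0, "dy": 0, "dz": 0, "ax": 0, "ay": 0, "az": 0}, {"dx": 0, "dy": 0, "dz": 0, "ax": 0, "ay": 0, "az": 0}]}}

```text
t: 14.98
tcp_pos: [0.6244, -0.2284, 0.1725]
tcp_rot: [-0.478, -3.1, -0.004]
contact_force: [0.8, 0.1, -1.0]
gripper_width: 0.0075
gripper_force: 58.6
```

Emit:
{"fn": "carry_out", "kwargs": {"deltas": [{"dx": 0, "dy": 0, "dz": -0.035, "ax": 0, "ay": 0, "az": 0}, {"dx": 0, "dy": 0, "dz": -0.035, "ax": 0, "ay": 0, "az": 0}, {"dx": 0, "dy": 0, "dz": -0.035, "ax": 0, "ay": 0, "az": 0}, {"dx": 0, "dy": 0, "dz": -0.03, "ax": 0, "ay": 0, "az": 0}, {"dx": 0, "dy": 0, "dz": -0.01, "ax": 0, "ay": 0, "az": 0}, {"dx": 0, "dy": 0, "dz": 0, "ax": 0, "ay": 0, "az": 0}, {"dx": 0, "dy": 0, "dz": 0, "ax": 0, "ay": 0, "az": 0}]}}

```text
t: 15.57
tcp_pos: [0.626, -0.2283, 0.0307]
tcp_rot: [-0.476, -3.105, -0.001]
contact_force: [-0.5, 1.2, 1.3]
gripper_width: 0.0079
gripper_force: 58.6
```

Emit:
{"fn": "carry_out", "kwargs": {"deltas": [{"dx": 0, "dy": 0, "dz": 0, "ax": 0, "ay": 0, "az": 0}, {"dx": 0, "dy": 0, "dz": 0, "ax": 0, "ay": 0, "az": 0}, {"dx": 0, "dy": 0, "dz": 0, "ax": 0, "ay": 0, "az": 0}, {"dx": 0, "dy": 0, "dz": 0.02, "ax": 0, "ay": 0, "az": 0}, {"dx": 0, "dy": 0, "dz": 0.04, "ax": 0, "ay": 0, "az": 0}, {"dx": 0, "dy": 0, "dz": 0.04, "ax": 0, "ay": 0, "az": 0}, {"dx": 0, "dy": 0, "dz": 0.04, "ax": 0, "ay": 0, "az": 0}, {"dx": 0, "dy": 0, "dz": 0, "ax": 0, "ay": 0, "az": 0}], "grip": 0.4}}

```text
t: 16.23
tcp_pos: [0.6325, -0.2327, 0.184]
tcp_rot: [0.475, 3.084, -0.011]
contact_force: [0.9, -0.5, 0.9]
gripper_width: 0.0255
gripper_force: 0.0
```

Emit:
{"fn": "carry_out", "kwargs": {"deltas": [{"dx": -0.0316, "dy": -0.0132, "dz": 0, "ax": 0, "ay": 0, "az": 0}, {"dx": -0.0316, "dy": -0.0132, "dz": 0, "ax": 0, "ay": 0, "az": 0}, {"dx": -0.0316, "dy": -0.0132, "dz": 0, "ax": 0, "ay": 0, "az": 0}, {"dx": -0.0316, "dy": -0.0132, "dz": 0, "ax": 0, "ay": 0, "az": 0}, {"dx": -0.0316, "dy": -0.0132, "dz": 0, "ax": 0, "ay": 0, "az": 0}, {"dx": 0, "dy": 0, "dz": 0, "ax": 0, "ay": 0, "az": 0}, {"dx": 0, "dy": 0, "dz": -0.04, "ax": 0, "ay": 0, "az": 0}, {"dx": 0, "dy": 0, "dz": -0.04, "ax": 0, "ay": 0, "az": 0}, {"dx": 0, "dy": 0, "dz": 0, "ax": 0, "ay": 0, "az": 0}, {"dx": 0, "dy": 0, "dz": 0, "ax": 0, "ay": 0, "az": 0}], "grip": -0.5}}

```text
t: 17.07
tcp_pos: [0.4669, -0.294, 0.0891]
tcp_rot: [-0.478, -3.101, -0.004]
contact_force: [-0.0, -0.8, 1.2]
gripper_width: 0.0641
gripper_force: 0.0
```

Run:
```python
from h import *
s=readout.read_state(); print(s["tcp_pos"],s["gripper_width"])
for n in("scene","top"):
    im,d=get_image(n)
    for o in("bolt","bearing"):
        for m in masks_of(n,o)[:2]:
            v,u=np.nonzero(m["pixels"]&(d>0)); P=at_depth(n,np.c_[u,v],d[v,u]); print(n,o,round(m["confidence"],2),np.round(m["uv"]),np.round(np.median(P,0),4) if len(P) else 0)
```

```text
[ 0.46686844 -0.29396047  0.08906696] 0.06411825639725001
scene bearing 0.55 [371. 303.] [ 0.4661 -0.2962  0.0144]
```

Emit:
{"fn": "carry_out", "kwargs": {"deltas": [{"dx": 0.001, "dy": -0.001, "dz": -0.04, "ax": 0, "ay": 0, "az": 0}, {"dx": 0, "dy": 0, "dz": -0.03, "ax": 0, "ay": 0, "az": 0}, {"dx": 0, "dy": 0, "dz": -0.015, "ax": 0, "ay": 0, "az": 0}, {"dx": 0, "dy": 0, "dz": 0, "ax": 0, "ay": 0, "az": 0}, {"dx": 0, "dy": 0, "dz": -0.004, "ax": 0, "ay": 0, "az": 0}, {"dx": 0, "dy": 0, "dz": -0.004, "ax": 0, "ay": 0, "az": 0}, {"dx": 0, "dy": 0, "dz": 0, "ax": 0, "ay": 0, "az": 0}]}}

```text
t: 17.95
tcp_pos: [0.4702, -0.2972, -0.0013]
tcp_rot: [0.478, 3.103, -0.002]
contact_force: [-0.3, 0.5, 0.0]
gripper_width: 0.0641
gripper_force: 0.0
```

Emit:
{"fn": "carry_out", "kwargs": {"deltas": [{"dx": 0, "dy": 0, "dz": 0, "ax": 0, "ay": 0, "az": 0}, {"dx": 0, "dy": 0, "dz": 0, "ax": 0, "ay": 0, "az": 0}, {"dx": 0, "dy": 0, "dz": 0, "ax": 0, "ay": 0, "az": 0}], "grip": 1}}

```text
t: 18.2
tcp_pos: [0.4702, -0.2968, -0.0003]
tcp_rot: [0.478, 3.103, -0.001]
contact_force: [-1.2, 3.2, 7.7]
gripper_width: 0.0423
gripper_force: 59.6
```

Emit:
{"fn": "carry_out", "kwargs": {"deltas": [{"dx": 0, "dy": 0, "dz": 0.003, "ax": 0, "ay": 0, "az": 0}, {"dx": 0, "dy": 0, "dz": 0.005, "ax": 0, "ay": 0, "az": 0}, {"dx": 0, "dy": 0, "dz": 0.007, "ax": 0, "ay": 0, "az": 0}, {"dx": 0, "dy": 0, "dz": 0, "ax": 0, "ay": 0, "az": 0}, {"dx": 0, "dy": 0, "dz": 0, "ax": 0, "ay": 0, "az": 0}]}}

```text
t: 18.62
tcp_pos: [0.4696, -0.2969, 0.0133]
tcp_rot: [0.478, 3.104, -0.002]
contact_force: [-0.7, 0.5, -1.7]
gripper_width: 0.0421
gripper_force: 60.9
```

Run:
```python
from h import *
s=readout.read_state(); print(s["tcp_pos"],s["gripper_width"],s["gripper_force"],s["contact_force"])
im,d=get_image("scene"); save("c8.png",im,(330,250,430,330),8)
```

```text
[ 0.46961071 -0.29691021  0.01327292] 0.042053351779017124 60.857117064879276 [-0.70853807  0.461469   -1.68987511]
```

View pics/c8.png

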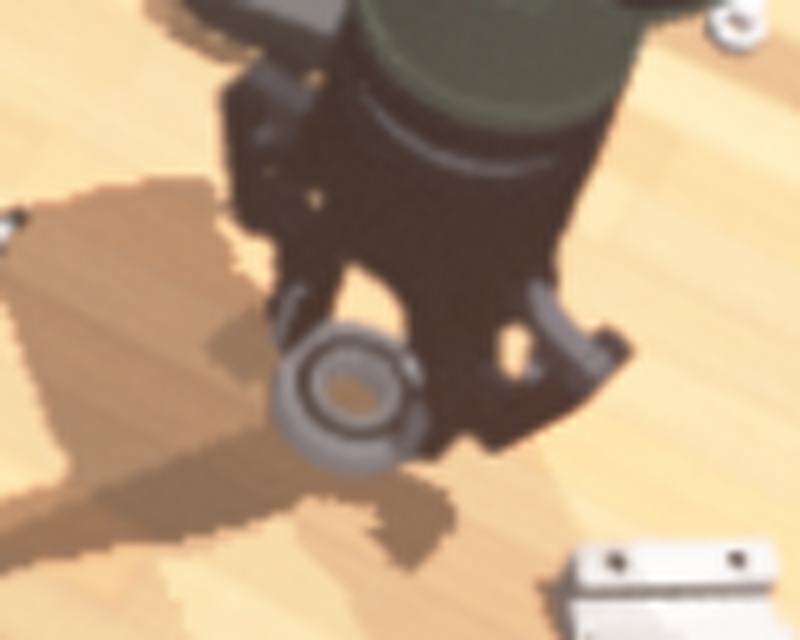

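The bearing is lifted level, at (350,395), but the fingers seem to hold it off-centre and towards their far side. I'll check by depth.

Run:
```python
from h import *
im,d=get_image("scene"); v,u=np.mgrid[270:312,355:412]; v=v.ravel();u=u.ravel();k=d[v,u]>0;v=v[k];u=u[k]
P=at_depth("scene",np.c_[u,v],d[v,u])*1000
g=im[v,u].max(1); 
ring=(P[:,2]>20)&(P[:,2]<33)&(np.hypot(P[:,0]-466,P[:,1]+296)<32)&(g>95)
print("bearing",ring.sum(),P[ring].mean(0).round(),P[ring].min(0).round(),P[ring].max(0).round())
c=cv2.minEnclosingCircle(P[ring][:,:2].astype(np.float32)); print(c)
dark=(g<80)&(P[:,2]>12)&(P[:,2]<50)
for z in(15,20,25,30,35,40):
    s=dark&(abs(P[:,2]-z)<3); Q=P[s]
    print(z,s.sum(),Q[np.argsort(Q[:,1])][:, :2].round().astype(int).tolist()[::max(1,len(Q)//10)])
```

```text
bearing 215 [ 465. -295.   27.] [ 444. -320.   20.] [ 491. -266.   33.]
((462.81524658203125, -293.3318786621094), 28.7722110748291)
15 0 []
20 0 []
25 0 []
30 0 []
35 0 []
40 3 [[477, -278], [473, -277], [470, -276]]
```

The bearing is centred within about 4 mm and level. I'll carry it to the tray's left half.

Emit:
{"fn": "carry_out", "kwargs": {"deltas": [{"dx": 0, "dy": 0, "dz": 0.02, "ax": 0, "ay": 0, "az": 0}, {"dx": 0, "dy": 0, "dz": 0.03, "ax": 0, "ay": 0, "az": 0}, {"dx": 0, "dy": 0, "dz": 0.03, "ax": 0, "ay": 0, "az": 0}, {"dx": 0, "dy": 0, "dz": 0.03, "ax": 0, "ay": 0, "az": 0}, {"dx": 0, "dy": 0, "dz": 0.03, "ax": 0, "ay": 0, "az": 0}, {"dx": 0, "dy": 0, "dz": 0.01, "ax": 0, "ay": 0, "az": 0}, {"dx": 0.005, "dy": 0.015, "dz": 0, "ax": 0, "ay": 0, "az": 0}, {"dx": 0.0085, "dy": 0.023, "dz": 0, "ax": 0, "ay": 0, "az": 0}]}}

```text
t: 19.38
tcp_pos: [0.4826, -0.2601, 0.163]
tcp_rot: [0.483, 3.103, -0.003]
contact_force: [0.3, -0.7, -2.5]
gripper_width: 0.0423
gripper_force: 61.3
```

Emit:
{"fn": "carry_out", "kwargs": {"deltas": [{"dx": 0.0114, "dy": 0.031, "dz": 0, "ax": 0, "ay": 0, "az": 0}, {"dx": 0.0114, "dy": 0.031, "dz": 0, "ax": 0, "ay": 0, "az": 0}, {"dx": 0.0114, "dy": 0.031, "dz": 0, "ax": 0, "ay": 0, "az": 0}, {"dx": 0.0114, "dy": 0.031, "dz": 0, "ax": 0, "ay": 0, "az": 0}, {"dx": 0.0114, "dy": 0.031, "dz": 0, "ax": 0, "ay": 0, "az": 0}, {"dx": 0.0114, "dy": 0.031, "dz": 0, "ax": 0, "ay": 0, "az": 0}, {"dx": 0.0114, "dy": 0.031, "dz": 0, "ax": 0, "ay": 0, "az": 0}, {"dx": 0.0114, "dy": 0.031, "dz": 0, "ax": 0, "ay": 0, "az": 0}, {"dx": 0.0114, "dy": 0.031, "dz": 0, "ax": 0, "ay": 0, "az": 0}, {"dx": 0.0114, "dy": 0.031, "dz": 0, "ax": 0, "ay": 0, "az": 0}]}}

```text
t: 20.22
tcp_pos: [0.596, 0.0533, 0.1606]
tcp_rot: [-0.478, -3.102, 0.001]
contact_force: [0.9, -0.6, -1.4]
gripper_width: 0.0416
gripper_force: 61.3
```

Emit:
{"fn": "carry_out", "kwargs": {"deltas": [{"dx": 0.0085, "dy": 0.022, "dz": 0, "ax": 0, "ay": 0, "az": 0}, {"dx": 0, "dy": 0, "dz": 0, "ax": 0, "ay": 0, "az": 0}, {"dx": 0, "dy": 0, "dz": -0.03, "ax": 0, "ay": 0, "az": 0}, {"dx": 0, "dy": 0, "dz": -0.04, "ax": 0, "ay": 0, "az": 0}, {"dx": 0, "dy": 0, "dz": -0.03, "ax": 0, "ay": 0, "az": 0}, {"dx": 0, "dy": 0, "dz": -0.02, "ax": 0, "ay": 0, "az": 0}, {"dx": 0, "dy": 0, "dz": 0, "ax": 0, "ay": 0, "az": 0}, {"dx": 0, "dy": 0, "dz": 0, "ax": 0, "ay": 0, "az": 0}]}}

```text
t: 20.88
tcp_pos: [0.6028, 0.0731, 0.04]
tcp_rot: [-0.478, -3.099, 0.001]
contact_force: [-0.1, -0.5, -1.7]
gripper_width: 0.0418
gripper_force: 61.4
```

Emit:
{"fn": "carry_out", "kwargs": {"deltas": [{"dx": 0, "dy": 0, "dz": -0.015, "ax": 0, "ay": 0, "az": 0}, {"dx": 0, "dy": 0, "dz": -0.01, "ax": 0, "ay": 0, "az": 0}, {"dx": 0, "dy": 0, "dz": -0.004, "ax": 0, "ay": 0, "az": 0}, {"dx": 0, "dy": 0, "dz": -0.002, "ax": 0, "ay": 0, "az": 0}, {"dx": 0, "dy": 0, "dz": -0.001, "ax": 0, "ay": 0, "az": 0}, {"dx": 0, "dy": 0, "dz": 0, "ax": 0, "ay": 0, "az": 0}, {"dx": 0, "dy": 0, "dz": 0, "ax": 0, "ay": 0, "az": 0}]}}

```text
t: 21.47
tcp_pos: [0.6058, 0.0736, 0.0113]
tcp_rot: [0.478, 3.104, 0.0]
contact_force: [0.3, -0.1, -0.8]
gripper_width: 0.0415
gripper_force: 61.4
```

Emit:
{"fn": "carry_out", "kwargs": {"deltas": [{"dx": 0, "dy": 0, "dz": -0.002, "ax": 0, "ay": 0, "az": 0}, {"dx": 0, "dy": 0, "dz": 0, "ax": 0, "ay": 0, "az": 0}, {"dx": 0, "dy": 0, "dz": 0, "ax": 0, "ay": 0, "az": 0}]}}

```text
t: 21.72
tcp_pos: [0.6051, 0.0737, 0.0086]
tcp_rot: [0.478, 3.105, 0.0]
contact_force: [-0.7, -0.0, -0.9]
gripper_width: 0.0414
gripper_force: 61.4
```

Emit:
{"fn": "carry_out", "kwargs": {"deltas": [{"dx": 0, "dy": 0, "dz": -0.002, "ax": 0, "ay": 0, "az": 0}, {"dx": 0, "dy": 0, "dz": -0.001, "ax": 0, "ay": 0, "az": 0}, {"dx": 0, "dy": 0, "dz": 0, "ax": 0, "ay": 0, "az": 0}]}}

```text
t: 21.97
tcp_pos: [0.6048, 0.0737, 0.0051]
tcp_rot: [-0.478, -3.104, 0.0]
contact_force: [0.9, -1.2, -0.7]
gripper_width: 0.0415
gripper_force: 61.4
```

Emit:
{"fn": "carry_out", "kwargs": {"deltas": [{"dx": 0, "dy": 0, "dz": 0, "ax": 0, "ay": 0, "az": 0}, {"dx": 0, "dy": 0, "dz": 0, "ax": 0, "ay": 0, "az": 0}, {"dx": 0, "dy": 0, "dz": 0, "ax": 0, "ay": 0, "az": 0}, {"dx": 0, "dy": 0, "dz": 0, "ax": 0, "ay": 0, "az": 0}, {"dx": 0, "dy": 0, "dz": 0.01, "ax": 0, "ay": 0, "az": 0}, {"dx": 0, "dy": 0, "dz": 0.03, "ax": 0, "ay": 0, "az": 0}, {"dx": 0, "dy": 0, "dz": 0.04, "ax": 0, "ay": 0, "az": 0}, {"dx": 0, "dy": 0, "dz": 0.04, "ax": 0, "ay": 0, "az": 0}, {"dx": 0, "dy": 0, "dz": 0.04, "ax": 0, "ay": 0, "az": 0}, {"dx": 0, "dy": 0, "dz": 0, "ax": 0, "ay": 0, "az": 0}], "grip": -0.35}}

```text
t: 22.8
tcp_pos: [0.612, 0.0736, 0.1775]
tcp_rot: [0.475, 3.085, 0.004]
contact_force: [1.5, 0.3, 2.4]
gripper_width: 0.0578
gripper_force: 0.0
```

Emit:
{"fn": "carry_out", "kwargs": {"deltas": [{"dx": -0.011, "dy": -0.0345, "dz": 0, "ax": 0, "ay": 0, "az": -2.75}, {"dx": -0.011, "dy": -0.0345, "dz": 0, "ax": 0, "ay": 0, "az": -2.75}, {"dx": -0.011, "dy": -0.0345, "dz": 0, "ax": 0, "ay": 0, "az": -2.75}, {"dx": -0.011, "dy": -0.0345, "dz": 0, "ax": 0, "ay": 0, "az": -2.75}, {"dx": -0.011, "dy": -0.0345, "dz": 0, "ax": 0, "ay": 0, "az": -2.75}, {"dx": -0.011, "dy": -0.0345, "dz": 0, "ax": 0, "ay": 0, "az": -2.75}, {"dx": -0.011, "dy": -0.0345, "dz": 0, "ax": 0, "ay": 0, "az": -2.75}, {"dx": -0.011, "dy": -0.0345, "dz": 0, "ax": 0, "ay": 0, "az": -2.75}, {"dx": -0.011, "dy": -0.0345, "dz": 0, "ax": 0, "ay": 0, "az": -2.75}, {"dx": -0.011, "dy": -0.0345, "dz": 0, "ax": 0, "ay": 0, "az": -2.75}], "grip": -0.5}}

```text
t: 23.63
tcp_pos: [0.4945, -0.2731, 0.1664]
tcp_rot: [1.206, 2.9, -0.001]
contact_force: [0.2, -0.7, 0.2]
gripper_width: 0.0638
gripper_force: 0.0
```

Emit:
{"fn": "carry_out", "kwargs": {"deltas": [{"dx": -0.011, "dy": -0.0345, "dz": 0, "ax": 0, "ay": 0, "az": -2.75}, {"dx": -0.011, "dy": -0.0345, "dz": 0, "ax": 0, "ay": 0, "az": -2.75}, {"dx": -0.011, "dy": -0.0345, "dz": 0, "ax": 0, "ay": 0, "az": -2.75}, {"dx": -0.011, "dy": -0.0345, "dz": 0, "ax": 0, "ay": 0, "az": -2.75}, {"dx": 0, "dy": 0, "dz": 0, "ax": 0, "ay": 0, "az": 0}, {"dx": 0, "dy": 0, "dz": 0, "ax": 0, "ay": 0, "az": 0}, {"dx": 0, "dy": 0, "dz": 0, "ax": 0, "ay": 0, "az": 0}]}}

```text
t: 24.22
tcp_pos: [0.4511, -0.4091, 0.1657]
tcp_rot: [1.476, 2.773, 0.001]
contact_force: [0.8, -0.6, -0.3]
gripper_width: 0.0644
gripper_force: 0.0
```

Run:
```python
from h import *
s=readout.read_state(); Rm=R.from_rotvec(s["tcp_rot"]).as_matrix(); print(s["tcp_pos"],s["gripper_width"],"yaw y",np.degrees(np.arctan2(Rm[1,1],Rm[0,1])),s["q"])
im,d=get_image("scene"); v,u=np.nonzero(d>0); A=at_depth("scene",np.c_[u,v],d[v,u])
for o,c,r,z0,z1 in(("bearing",(.604,.075),.05,.012,.03),("block",(.453,-.409),.05,.02,.04)):
    P=A[(np.hypot(A[:,0]-c[0],A[:,1]-c[1])<r)&(A[:,2]>z0)&(A[:,2]<z1)]
    mr=cv2.minAreaRect((P[:,:2]*1000).astype(np.float32)); print(o,len(P),P.mean(0).round(4),P[:,2].std().round(4),mr)
for o in("bolt","nut_a","bearing"): print(o,[(np.round(m["uv"]),round(m["confidence"],2)) for m in spot_in("scene",o)])
save("c9.png",im,(150,120,430,330),2.8)
```

```text
[ 0.45106248 -0.40907256  0.1657148 ] 0.06439744572685913 yaw y 33.964051980107705 [-8.78975514e-01  3.25756275e-01  1.51133280e+00  6.13529288e-04
  1.30470997e+00 -1.47192152e+00]
bearing 165 [0.6022 0.0723 0.0194] 0.0028 ((599.9270629882812, 81.49129486083984), (53.637020111083984, 81.89044952392578), 24.992565155029297)
block 340 [ 0.4517 -0.4093  0.0281] 0.0029 ((453.3360595703125, -409.89251708984375), (42.854408264160156, 61.11699676513672), 33.57853698730469)
bolt []
nut_a [(array([286., 209.]), 0.21)]
bearing [(array([276., 202.]), 0.5)]
```

View pics/c9.png

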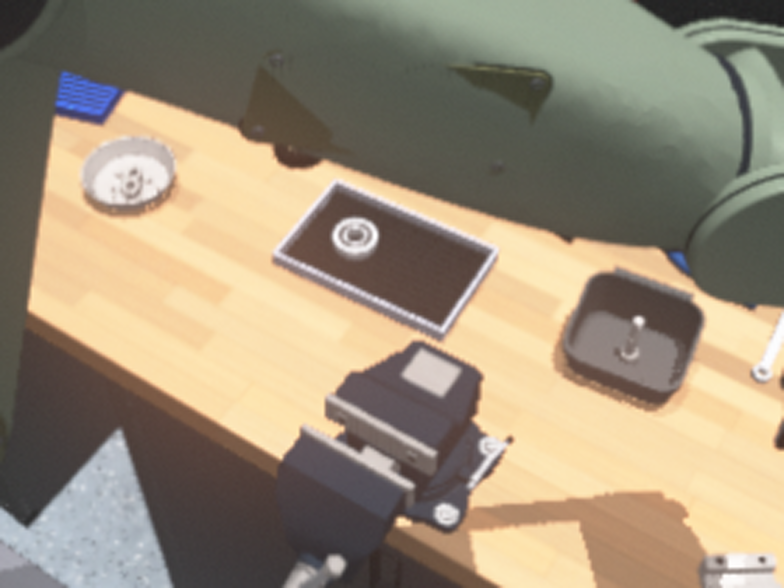

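The bearing lies flat in the tray at (355,237), the bolt stands in the bin at (632,340), and both nuts are in the dish at (130,182). I'll go down on the block.

Emit:
{"fn": "carry_out", "kwargs": {"deltas": [{"dx": 0.002, "dy": 0, "dz": -0.03, "ax": 0, "ay": 0, "az": 0}, {"dx": 0, "dy": 0, "dz": -0.04, "ax": 0, "ay": 0, "az": 0}, {"dx": 0, "dy": 0, "dz": -0.04, "ax": 0, "ay": 0, "az": 0}, {"dx": 0, "dy": 0, "dz": -0.03, "ax": 0, "ay": 0, "az": 0}, {"dx": 0, "dy": 0, "dz": -0.015, "ax": 0, "ay": 0, "az": 0}, {"dx": 0, "dy": 0, "dz": -0.008, "ax": 0, "ay": 0, "az": 0}, {"dx": 0, "dy": 0, "dz": 0, "ax": 0, "ay": 0, "az": 0}, {"dx": 0, "dy": 0, "dz": 0, "ax": 0, "ay": 0, "az": 0}]}}

```text
t: 25.08
tcp_pos: [0.4539, -0.4094, 0.0032]
tcp_rot: [1.474, 2.773, -0.001]
contact_force: [0.0, 0.4, 0.9]
gripper_width: 0.0641
gripper_force: 0.0
```

Emit:
{"fn": "carry_out", "kwargs": {"deltas": [{"dx": 0, "dy": 0, "dz": 0, "ax": 0, "ay": 0, "az": 0}, {"dx": 0, "dy": 0, "dz": 0, "ax": 0, "ay": 0, "az": 0}, {"dx": 0, "dy": 0, "dz": 0, "ax": 0, "ay": 0, "az": 0}, {"dx": 0, "dy": 0, "dz": 0, "ax": 0, "ay": 0, "az": 0}], "grip": 1}}

```text
t: 25.42
tcp_pos: [0.4547, -0.411, 0.0051]
tcp_rot: [1.473, 2.77, -0.003]
contact_force: [0.1, 1.0, 7.8]
gripper_width: 0.0386
gripper_force: 62.6
```

Emit:
{"fn": "carry_out", "kwargs": {"deltas": [{"dx": 0, "dy": 0, "dz": 0.004, "ax": 0, "ay": 0, "az": 0}, {"dx": 0, "dy": 0, "dz": 0.005, "ax": 0, "ay": 0, "az": 0}, {"dx": 0, "dy": 0, "dz": 0.006, "ax": 0, "ay": 0, "az": 0}, {"dx": 0, "dy": 0, "dz": 0, "ax": 0, "ay": 0, "az": 0}, {"dx": 0, "dy": 0, "dz": 0, "ax": 0, "ay": 0, "az": 0}]}}

```text
t: 25.83
tcp_pos: [0.4533, -0.4096, 0.018]
tcp_rot: [1.475, 2.773, -0.001]
contact_force: [-0.5, -0.2, -1.9]
gripper_width: 0.0381
gripper_force: 61.6
```

Run:
```python
from h import *
s=readout.read_state(); print(s["tcp_pos"],s["gripper_width"],s["gripper_force"],s["contact_force"])
im,d=get_image("scene"); save("c10.png",im,(360,270,460,350),7)
v,u=np.nonzero(d>0); A=at_depth("scene",np.c_[u,v],d[v,u]); g=im[v,u].min(1)
P=A[(np.hypot(A[:,0]-.453,A[:,1]+.409)<.045)&(A[:,2]>.03)&(A[:,2]<.055)&(g>110)]
print(len(P),P.mean(0)); 
X=np.c_[P[:,:2]-P[:,:2].mean(0),np.ones(len(P))]; print("tilt slopes",np.linalg.lstsq(X,P[:,2],rcond=None)[0])
```

```text
[ 0.45327934 -0.40964519  0.01799372] 0.03812101131687835 61.63426197332569 [-0.47292739 -0.20019943 -1.90921797]
212 [ 0.44581671 -0.39595321  0.03915173]
tilt slopes [0.0260318  0.05055828 0.03915173]
```

View pics/c10.png

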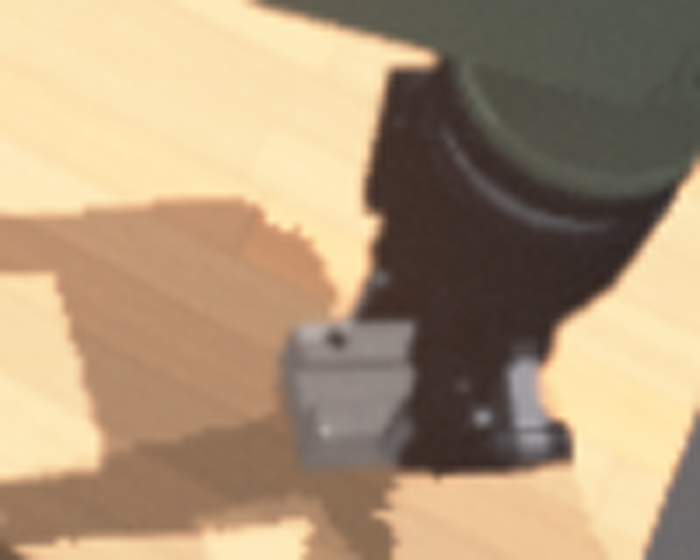

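The block is held level, slot upwards, with its visible part at (355,395). Carrying it to the tray's right half.

Emit:
{"fn": "carry_out", "kwargs": {"deltas": [{"dx": 0, "dy": 0, "dz": 0.02, "ax": 0, "ay": 0, "az": 0}, {"dx": 0, "dy": 0, "dz": 0.03, "ax": 0, "ay": 0, "az": 0}, {"dx": 0, "dy": 0, "dz": 0.03, "ax": 0, "ay": 0, "az": 0}, {"dx": 0, "dy": 0, "dz": 0.03, "ax": 0, "ay": 0, "az": 0}, {"dx": 0, "dy": 0, "dz": 0.03, "ax": 0, "ay": 0, "az": 0}, {"dx": 0, "dy": 0, "dz": 0.01, "ax": 0, "ay": 0, "az": 0}, {"dx": 0.005, "dy": 0.013, "dz": 0, "ax": 0, "ay": 0, "az": 0}, {"dx": 0.009, "dy": 0.024, "dz": 0, "ax": 0, "ay": 0, "az": 0}]}}

```text
t: 26.55
tcp_pos: [0.4666, -0.3736, 0.1671]
tcp_rot: [1.48, 2.77, -0.002]
contact_force: [-0.2, 1.1, -1.6]
gripper_width: 0.0379
gripper_force: 61.6
```

Emit:
{"fn": "carry_out", "kwargs": {"deltas": [{"dx": 0.0115, "dy": 0.0305, "dz": 0, "ax": 0, "ay": 0, "az": 0}, {"dx": 0.0115, "dy": 0.0305, "dz": 0, "ax": 0, "ay": 0, "az": 0}, {"dx": 0.0115, "dy": 0.0305, "dz": 0, "ax": 0, "ay": 0, "az": 0}, {"dx": 0.0115, "dy": 0.0305, "dz": 0, "ax": 0, "ay": 0, "az": 0}, {"dx": 0.0115, "dy": 0.0305, "dz": 0, "ax": 0, "ay": 0, "az": 0}, {"dx": 0.0115, "dy": 0.0305, "dz": 0, "ax": 0, "ay": 0, "az": 0}, {"dx": 0.0115, "dy": 0.0305, "dz": 0, "ax": 0, "ay": 0, "az": 0}, {"dx": 0.0115, "dy": 0.0305, "dz": 0, "ax": 0, "ay": 0, "az": 0}, {"dx": 0.0115, "dy": 0.0305, "dz": 0, "ax": 0, "ay": 0, "az": 0}, {"dx": 0.0115, "dy": 0.0305, "dz": 0, "ax": 0, "ay": 0, "az": 0}]}}

```text
t: 27.38
tcp_pos: [0.5803, -0.0643, 0.1641]
tcp_rot: [-1.472, -2.769, 0.001]
contact_force: [1.3, 0.4, -1.3]
gripper_width: 0.0384
gripper_force: 61.6
```

Emit:
{"fn": "carry_out", "kwargs": {"deltas": [{"dx": 0.011, "dy": 0.03, "dz": 0, "ax": 0, "ay": 0, "az": 0}, {"dx": 0.01, "dy": 0.028, "dz": 0, "ax": 0, "ay": 0, "az": 0}, {"dx": 0, "dy": 0, "dz": 0, "ax": 0, "ay": 0, "az": 0}, {"dx": 0, "dy": 0, "dz": -0.03, "ax": 0, "ay": 0, "az": 0}, {"dx": 0, "dy": 0, "dz": -0.03, "ax": 0, "ay": 0, "az": 0}, {"dx": 0, "dy": 0, "dz": -0.03, "ax": 0, "ay": 0, "az": 0}, {"dx": 0, "dy": 0, "dz": -0.02, "ax": 0, "ay": 0, "az": 0}, {"dx": 0, "dy": 0, "dz": 0, "ax": 0, "ay": 0, "az": 0}, {"dx": 0, "dy": 0, "dz": 0, "ax": 0, "ay": 0, "az": 0}]}}

```text
t: 28.13
tcp_pos: [0.5998, -0.0085, 0.054]
tcp_rot: [-1.472, -2.767, 0.004]
contact_force: [-0.0, 1.0, -1.4]
gripper_width: 0.0382
gripper_force: 61.6
```

Emit:
{"fn": "carry_out", "kwargs": {"deltas": [{"dx": 0, "dy": 0, "dz": -0.015, "ax": 0, "ay": 0, "az": 0}, {"dx": 0, "dy": 0, "dz": -0.015, "ax": 0, "ay": 0, "az": 0}, {"dx": 0, "dy": 0, "dz": -0.008, "ax": 0, "ay": 0, "az": 0}, {"dx": 0, "dy": 0, "dz": -0.003, "ax": 0, "ay": 0, "az": 0}, {"dx": 0, "dy": 0, "dz": 0, "ax": 0, "ay": 0, "az": 0}, {"dx": 0, "dy": 0, "dz": 0, "ax": 0, "ay": 0, "az": 0}]}}

```text
t: 28.63
tcp_pos: [0.6039, -0.0095, 0.0175]
tcp_rot: [1.475, 2.772, 0.001]
contact_force: [0.1, 0.2, -1.0]
gripper_width: 0.0384
gripper_force: 61.6
```

Emit:
{"fn": "carry_out", "kwargs": {"deltas": [{"dx": 0, "dy": 0, "dz": -0.002, "ax": 0, "ay": 0, "az": 0}, {"dx": 0, "dy": 0, "dz": -0.001, "ax": 0, "ay": 0, "az": 0}, {"dx": 0, "dy": 0, "dz": 0, "ax": 0, "ay": 0, "az": 0}, {"dx": 0, "dy": 0, "dz": 0, "ax": 0, "ay": 0, "az": 0}]}}

```text
t: 28.97
tcp_pos: [0.6033, -0.0094, 0.0138]
tcp_rot: [1.475, 2.773, 0.0]
contact_force: [0.2, -0.6, -1.5]
gripper_width: 0.0382
gripper_force: 61.6
```

Emit:
{"fn": "carry_out", "kwargs": {"deltas": [{"dx": 0, "dy": 0, "dz": -0.002, "ax": 0, "ay": 0, "az": 0}, {"dx": 0, "dy": 0, "dz": -0.001, "ax": 0, "ay": 0, "az": 0}, {"dx": 0, "dy": 0, "dz": 0, "ax": 0, "ay": 0, "az": 0}, {"dx": 0, "dy": 0, "dz": 0, "ax": 0, "ay": 0, "az": 0}]}}

```text
t: 29.3
tcp_pos: [0.603, -0.0094, 0.0104]
tcp_rot: [-1.475, -2.773, 0.0]
contact_force: [-0.6, -0.2, -2.0]
gripper_width: 0.0383
gripper_force: 61.7
```

Emit:
{"fn": "carry_out", "kwargs": {"deltas": [{"dx": 0, "dy": 0, "dz": -0.001, "ax": 0, "ay": 0, "az": 0}, {"dx": 0, "dy": 0, "dz": -0.001, "ax": 0, "ay": 0, "az": 0}, {"dx": 0, "dy": 0, "dz": 0, "ax": 0, "ay": 0, "az": 0}, {"dx": 0, "dy": 0, "dz": 0, "ax": 0, "ay": 0, "az": 0}]}}

```text
t: 29.63
tcp_pos: [0.6031, -0.0093, 0.0102]
tcp_rot: [-1.475, -2.773, 0.0]
contact_force: [-3.9, 1.7, 9.0]
gripper_width: 0.0383
gripper_force: 62.9
```

Contact with the rubber. Release and retreat upwards.

Emit:
{"fn": "carry_out", "kwargs": {"deltas": [{"dx": 0, "dy": 0, "dz": 0, "ax": 0, "ay": 0, "az": 0}, {"dx": 0, "dy": 0, "dz": 0, "ax": 0, "ay": 0, "az": 0}, {"dx": 0, "dy": 0, "dz": 0, "ax": 0, "ay": 0, "az": 0}, {"dx": 0, "dy": 0, "dz": 0, "ax": 0, "ay": 0, "az": 0}, {"dx": 0, "dy": 0, "dz": 0.01, "ax": 0, "ay": 0, "az": 0}, {"dx": 0, "dy": 0, "dz": 0.03, "ax": 0, "ay": 0, "az": 0}, {"dx": 0, "dy": 0, "dz": 0.04, "ax": 0, "ay": 0, "az": 0}, {"dx": 0, "dy": 0, "dz": 0.04, "ax": 0, "ay": 0, "az": 0}, {"dx": 0, "dy": 0, "dz": 0.04, "ax": 0, "ay": 0, "az": 0}], "grip": -0.2}}

```text
t: 30.38
tcp_pos: [0.6027, -0.0093, 0.1705]
tcp_rot: [-1.475, -2.773, 0.0]
contact_force: [0.5, -0.6, 0.2]
gripper_width: 0.0513
gripper_force: 0.0
```

Emit:
{"fn": "carry_out", "kwargs": {"deltas": [{"dx": -0.03, "dy": -0.01, "dz": 0.02, "ax": 0, "ay": 0, "az": 0}, {"dx": -0.03, "dy": -0.01, "dz": 0.02, "ax": 0, "ay": 0, "az": 0}, {"dx": -0.03, "dy": -0.02, "dz": 0.02, "ax": 0, "ay": 0, "az": 0}, {"dx": -0.03, "dy": -0.02, "dz": 0.02, "ax": 0, "ay": 0, "az": 0}, {"dx": -0.03, "dy": -0.02, "dz": 0, "ax": 0, "ay": 0, "az": 0}, {"dx": 0, "dy": 0, "dz": 0, "ax": 0, "ay": 0, "az": 0}, {"dx": 0, "dy": 0, "dz": 0, "ax": 0, "ay": 0, "az": 0}, {"dx": 0, "dy": 0, "dz": 0, "ax": 0, "ay": 0, "az": 0}]}}

```text
t: 31.05
tcp_pos: [0.4534, -0.0893, 0.2489]
tcp_rot: [1.476, 2.772, 0.001]
contact_force: [0.8, -0.1, 0.2]
gripper_width: 0.0509
gripper_force: 0.0
```

Run:
```python
from h import *
s=readout.read_state(); print(s["tcp_pos"],s["gripper_width"])
im,d=get_image("scene"); save("c11.png",im,(150,120,430,330),2.8)
for o in("bearing","block"):
    for m in masks_of("scene",o)[:1]:
        v,u=np.nonzero(m["pixels"]&(d>0)); P=at_depth("scene",np.c_[u,v],d[v,u]); print(o,m["confidence"],P.mean(0).round(4),np.percentile(P[:,2],95).round(4))
```

```text
[ 0.45344762 -0.08930729  0.2489198 ] 0.05093754269728201
bearing 0.44 [0.6006 0.0723 0.0179] 0.023
block 0.49 [ 0.5917 -0.0125  0.0261] 0.0366
```

View pics/c11.png

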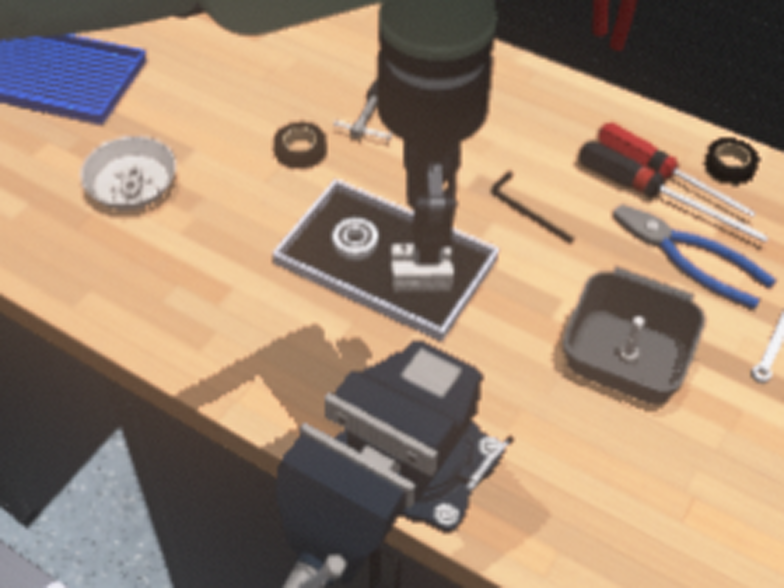

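The bearing (355,237) and the block (422,270, slot up) lie flat in the tray. The nuts are in the dish at (130,182) and the bolt stands in the bin at (632,340). The hex key and the tape look untouched, so I'm handing in.

```bash
python3 -c "
from plant import order; print(order.job_done())"
```

```text
the job is handed in; nothing more can be done
None
```

I sorted all five parts and handed the job in at about 31 s: both nuts in the dish, the bolt standing in the bin, and the bearing and block (slot up) lying flat in the black-lined tray; the hand-in call gave no verdict.

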